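# Stow the tackle shelf for sea

### The arm

A 6-joint arm with a two-finger parallel gripper is mounted at the origin on the work surface. World frame = base frame: x ahead of the robot, y to its left, z up, the work surface at z = 0. Lengths are in m, angles in rad, forces in N, time in s.
With the tool pointing down it reaches from about 0.3 to 0.875 m from the base axis. Payload 6.4 kg.
Tool frame: the origin (TCP) lies on the mounting face of the last link; the fingertips stand 173 mm ahead of it and the grasp point (between the pads) lies 155 mm ahead of it (ctrl.tip_reach is the distance from the TCP to the fingertips, in m); z points along the fingers, y is the line along which they close (so a half turn about z gives the same grasp; the last joint's range is limited). The gripper opens to 85 mm and grips with 20 to 120 N. Pads are 22 mm wide; open, the fingers measure 114 mm over their backs; the gripper's body (76 mm by 85 mm) begins 54 mm behind the grasp point. The pads swing forward as they close: fully open they stand 13 mm farther back than shut.
Start: joints at [-1.474, 0.181, 1.607, -0, 1.354, -0.206], TCP at [0.171, -0.549, 0.405] pointing down, gripper open.
Joint ranges: [-2.99, 2.99], [-0.89, 2.07], [0.3, 2.58], [-1.14, 4.28], [0, 2.63], [-3.12, 3.12]. Speed limits (rad/s): [2.57, 2.57, 3.01, 3.14, 3.14, 3.14].

### API

Orientations are given as a unit quaternion [w, x, y, z].
In Python, from bench import ctrl gives the robot as it stands.
- The arm moves only by the shell command python3 -m pendant 'ROWS'. ROWS is JSON, a list that holds one entry, the list of rows, each a list of 7 numbers: the opening, from 0 (shut) to 1 (fully open), then the shift along the tool's x, y, z in mm, then the turn, a rotation vector about the tool's x, y, z in rad. A call has 1 to 5 rows; each row is the pose to reach, as a shift and turn from the pose commanded when the call began, along the tool's axes at that moment; what a row does not reach only later rows make up. A row lasts 1/12 s, in which the tool goes at most 41.7 mm and 7.16 degrees, less where a joint would pass 70% of its speed; a pose out of reach is approached as far as the arm can. A call with a gripper value outside its range is refused whole. The fingers move at their own pace and stop on an object; the grip force is fixed at half the most. Time passes only in rows, so rows that repeat a pose let the fingers close. It gives the time, the measured TCP pose, the force, the opening and the grip force at its end, in the units of the state.
- ctrl.get_obs(): the state, without advancing time (a new reading comes with each control period).
- ctrl.camera(name): name is "scene" or "side" or "wrist"; returns the picture (400x640x3 uint8, red, green, blue); there is no depth.
- ctrl.camera_params(name): a dict with "mtx" (3x3 intrinsics, pixels), "distortion" ([k1, k2, p1, p2, k3] as OpenCV has them; the pictures are not rectified), "world_from_camera" (4x4, takes a point from camera to world coordinates); the wrist camera has in their place "tool_from_camera" (4x4, takes a point from camera to tool coordinates, whose origin is the TCP and whose axes are the flange's). Camera axes: x right, y down, z forward; pixel columns grow to the right and rows downward; lengths in m; the calibration is good to about 2 mm. A picture is of the moment at which its call begins: read the wrist's pose just before it. camera_params takes no time and is no camera call.
- ctrl.hand_in(): hands the job in; it is judged then, once.
Trained networks look in the newest picture that a camera, given by its name, has taken for a name from the list of things; names that differ only in an ending like _2 or _b are one class to them, and where a whole thing is asked for, a point or a joint stands for the part that bears it (a point fixed in the world has none). Each returns a list of dicts, best first, with "confidence" (0 to 1); they miss things now and then, are a little off and sometimes report something else, mostly with a low value. They report only what shows in the picture. A call takes as long as a camera call. They do not tell look-alikes from the thing itself.
- ctrl.boxes_of(camera, name): "point" ([column, row] as shares, 0 to 1, of the picture: columns of its width, rows of its height, amid what is visible of it).
The state is a dict: "time_s": time; "q": joint angles; "dq": joint speeds; "joint_efforts": joint torques, N m; "eef_pos": TCP position; "eef_rot": TCP orientation; "wrist_force": force on the tool from outside, world axes, zero at the start; "torque": the same for the moment, N m; "opening": opening from 0.0 (shut) to 1.0 (fully open); "grasp_force": force on a finger pad.
Only numpy, scipy, OpenCV 4.12 (cv2) and the standard library are available. Lean on these libraries where they do the work, as an engineer would, in place of code of your own. Each camera call takes 0.05 s, during which the arm holds its last target. There are 200 camera calls.

### The job

Stow the loose tackle for the trip: put every steel tackle cup that is standing about into a free spring socket of the larch plank and work it down until it bottoms out, twisting it to and fro as you press, for a straight shove drags the rubber liner down out of its pot. Hang every bait tin by its wire bail on the rail, one to a hook. Leave it all still and upright, and leave the other things on the bench where they lie.

Things in the scene. Friction and masses are not known exactly. Their poses are not given: they have to be found in the camera images.
- plank: tackle plank, fixed to the table: larch board 120 (x) by 320 (y) by 24 mm with three like spring sockets in a row along its y. Origin: centre of its underside. A cup pressed straight into a socket sticks and drags the liner down (40 to 60 N); turned to and fro while it is lowered, the wall going round some four times as fast as down (1.5 rad per 10 mm), it follows with 10 to 20 N and about 1.5 N m.
- socket0 (a point): centre of the fixed inner floor of socket 0, 27 mm above the table, at y = -105 mm of the plank; z up. The socket is a pot, 81 mm over the outside, rim 43 mm above that floor. In it hangs a rubber liner of four sprung tongues, flared on top (59 mm opening, 44 mm above the floor), 54 mm apart below: they grip a cup from when its underside is about 32 mm above the floor. Empty at the start.
- liner0 (a joint): how far the rubber liner of socket 0 is dragged down with the cup, in m: 0 at rest, 1 mm for each 12 N of drag; it springs back up
- socket1 (a point): centre of the fixed inner floor of socket 1, 27 mm above the table, at y = 0 mm of the plank; z up. The socket is a pot, 81 mm over the outside, rim 43 mm above that floor. In it hangs a rubber liner of four sprung tongues, flared on top (59 mm opening, 44 mm above the floor), 54 mm apart below: they grip a cup from when its underside is about 32 mm above the floor. Empty at the start.
- liner1 (a joint): how far the rubber liner of socket 1 is dragged down with the cup, in m: 0 at rest, 1 mm for each 12 N of drag; it springs back up
- socket2 (a point): centre of the fixed inner floor of socket 2, 27 mm above the table, at y = 105 mm of the plank; z up. The socket is a pot, 81 mm over the outside, rim 43 mm above that floor. In it hangs a rubber liner of four sprung tongues, flared on top (59 mm opening, 44 mm above the floor), 54 mm apart below: they grip a cup from when its underside is about 32 mm above the floor. Empty at the start.
- liner2 (a joint): how far the rubber liner of socket 2 is dragged down with the cup, in m: 0 at rest, 1 mm for each 12 N of drag; it springs back up
- cup_a: stainless tackle cup, open, straight-sided: 56 mm outside diameter, 90 mm tall, with a 10 mm high foot of only 50 mm diameter below it, weighted, so that it stands firmly. Origin: centre of the underside, z up along its axis; round, so yaw does not matter. About 0.18 kg. Stands on the table at the start. May be absent.
- cup_b: stainless tackle cup, open, straight-sided: 56 mm outside diameter, 90 mm tall, with a 10 mm high foot of only 50 mm diameter below it, weighted, so that it stands firmly. Origin: centre of the underside, z up along its axis; round, so yaw does not matter. About 0.18 kg. Stands on the table at the start. May be absent.
- cup_c: stainless tackle cup, open, straight-sided: 56 mm outside diameter, 90 mm tall, with a 10 mm high foot of only 50 mm diameter below it, weighted, so that it stands firmly. Origin: centre of the underside, z up along its axis; round, so yaw does not matter. About 0.18 kg. Stands on the table at the start. May be absent.
- tin_a: bait tin: round, 60 mm diameter, lid top at 62 mm, with a rigid fixed wire bail (6 mm wire) over it in its y-z plane: from 74 to 112 mm above the underside two upright legs at y = -19 and +19 mm (44 mm over the outside), joined by a level top bar along y. Origin: centre of the underside, z up. About 0.22 kg, stands on the table. May be absent.
- tin_a_bail (a point): centre of the top bar of the bail of tin_a, 112 mm above its underside, axes as the tin's
- tin_b: bait tin: round, 60 mm diameter, lid top at 62 mm, with a rigid fixed wire bail (6 mm wire) over it in its y-z plane: from 74 to 112 mm above the underside two upright legs at y = -19 and +19 mm (44 mm over the outside), joined by a level top bar along y. Origin: centre of the underside, z up. About 0.22 kg, stands on the table. May be absent.
- tin_b_bail (a point): centre of the top bar of the bail of tin_b, 112 mm above its underside, axes as the tin's
- rail: hook rail, fixed to the table: larch foot 100 by 260 by 22 mm, two posts at y = -115 and +115 mm and a cross batten (188 to 233 mm above the table, 22 to 42 mm on the +x side of the origin) with two flat galvanised hooks that point along the rail's -x. Origin: on its underside, x square to the batten, y along it, z up.
- hook0 (a point): middle of the seat (upper face) of hook 0, 220 mm above the table, at y = -60 mm of the rail; axes as the rail's. The hook is a level strap 14 mm wide (y) and 5 mm thick; its seat runs from 28 mm on the +x side of this point (batten) to 28 mm on the -x side, where the 5 mm thick end turns up 14 mm above the seat; the tip is 33 mm to the -x side. Free at the start.
- hook1 (a point): middle of the seat (upper face) of hook 1, 220 mm above the table, at y = 60 mm of the rail; axes as the rail's. The hook is a level strap 14 mm wide (y) and 5 mm thick; its seat runs from 28 mm on the +x side of this point (batten) to 28 mm on the -x side, where the 5 mm thick end turns up 14 mm above the seat; the tip is 33 mm to the -x side. Free at the start.
- pirk_a: bystander: lead pirk jig lying on the table, about 130 mm long along its x, 19 mm thick
- pirk_b: bystander: lead pirk jig lying on the table, about 130 mm long along its x, 19 mm thick
- disgorger: bystander: yellow plastic hook disgorger, 145 mm long along x, 12 mm high
- whetstone: bystander: grey slate whetstone, 120 by 50 by 22 mm
- oarlock: bystander: bronze oarlock lying flat, 80 mm horns with a 70 mm shank, 16 mm high
- float: bystander: green glass fishing float, 110 mm ball on a cork-coloured rope ring, 113 mm high
- winder: bystander: bare wooden hand-line winder frame, 170 by 116 mm, 26 mm high
There are look-alikes about, which are no part of the job. What is shaped like the tin_b but purple is not meant. What is shaped like the tin_a but green is not meant.

How it is judged:
By the outcome, as a careful person would: the job done as asked, in the order asked, and still so for the second after the job is handed in, with the robot touching nothing.
Of cup_a, cup_b, cup_c only 2 to 3 are there at a start; the rules pass over those that are not, and their reading is None.
Of tin_a, tin_b only 1 to 2 are there at a start; the rules pass over those that are not, and their reading is None.
At some moment in a run one of cup_a, cup_b, cup_c may be knocked a few centimetres aside while the robot is not near it.
It also fails if it takes over 210 s, if anything falls off the work surface, if the arm or the gripper's body presses on something with over 40 N, if the wrist force passes 120 N, or if a joint passes its speed limit or range.

## Working session

There is one attempt and no reset: what is moved stays moved. The work goes in short steps, Python scripts to look and compute and a shell command to move; the robot and the scene stay as the last step left them, time stands still between calls to the robot, and variables do not carry over. Pictures are saved under pics/ and viewed, at most 14 in all, crops included, and the job is handed in when it is done.

```bash
ls; mkdir -p pics; cat > h.py <<'E'
import numpy as np, cv2
from scipy.spatial.transform import Rotation as R
from bench import ctrl
def Tw():
    o=ctrl.get_obs(); T=np.eye(4); q=o['eef_rot']; T[:3,:3]=R.from_quat([q[1],q[2],q[3],q[0]]).as_matrix(); T[:3,3]=o['eef_pos']; return T
def cam(n):
    p=ctrl.camera_params(n)
    M=Tw()@np.array(p['tool_from_camera']) if n=='wrist' else np.array(p['world_from_camera'])
    return np.array(p['mtx']),np.array(p['distortion']),M
def proj(n,P,C=None):
    K,d,M=C or cam(n); I=np.linalg.inv(M); 
    return cv2.projectPoints(np.atleast_2d(np.array(P,float)),cv2.Rodrigues(I[:3,:3])[0],I[:3,3],K,d)[0][:,0]
def ray(n,uv,z,C=None):
    K,d,M=C or cam(n)
    u=cv2.undistortPoints(np.array(uv,float).reshape(-1,1,2),K,d)[:,0]
    D=np.c_[u,np.ones(len(u))]@M[:3,:3].T; o=M[:3,3]
    return o+D*((z-o[2])/D[:,2])[:,None]
def snap(n,f):
    C=cam(n); im=ctrl.camera(n); cv2.imwrite('pics/'+f,cv2.cvtColor(im,cv2.COLOR_RGB2BGR)); return C,im
E
python3 - <<'E'
from h import *
C,a=snap('scene','s0.png'); C2,b=snap('side','d0.png')
o=ctrl.get_obs(); print(o['time_s'],o['eef_pos'],o['eef_rot'],o['opening'])
for n,c in (('scene',C),('side',C2)):
  print(n,c[2][:3,3].round(3),c[2][:3,2].round(2))
  for k,z in (('cup_a',.05),('tin_a',.04),('plank',.024),('rail',.2),('socket0',.07),('hook0',.22)):
    try: 
      for d in ctrl.boxes_of(n,k):
        uv=np.array(d['point'])*[640,400]; print(k,uv.round(),round(d['confidence'],2),ray(n,uv,z,c)[0].round(3))
    except Exception as e: print(k,e)
E
```

```text
pics
0.1 [ 0.17146358 -0.54859647  0.4038629 ] [-8.04697439e-04  9.88557255e-01  1.50843977e-01  3.79279118e-05] 1.0014080581037783
scene [1.167 0.591 1.095] [-0.53 -0.45 -0.72]
cup_a [408. 250.] 0.92 [0.4   0.286 0.05 ]
cup_a [350. 229.] 0.64 [0.448 0.109 0.05 ]
cup_a [268. 162.] 0.59 [ 0.395 -0.29   0.05 ]
tin_a [286. 191.] 0.97 [ 0.451 -0.152  0.04 ]
tin_a [322. 213.] 0.59 [0.447 0.    0.04 ]
tin_a [298. 153.] 0.57 [ 0.284 -0.249  0.04 ]
tin_a [312. 173.] 0.56 [ 0.33  -0.144  0.04 ]
plank [339. 296.] 0.88 [0.636 0.218 0.024]
plank [323. 213.] 0.56 [ 0.434 -0.008  0.024]
plank [445. 318.] 0.46 [0.508 0.473 0.024]
rail [233. 212.] 0.68 [ 0.707 -0.095  0.2  ]
rail [341. 296.] 0.2 [0.72  0.283 0.2  ]
socket0 [342. 298.] 0.67 [0.659 0.244 0.07 ]
socket0 [285. 190.] 0.63 [ 0.47  -0.135  0.07 ]
socket0 [190. 169.] 0.22 [ 0.603 -0.448  0.07 ]
hook0 [235. 208.] 0.55 [ 0.704 -0.087  0.22 ]
side [ 0.154 -0.949  0.734] [ 0.27  0.82 -0.51]
cup_a [306. 213.] 0.8 [0.449 0.105 0.05 ]
cup_a [334. 300.] 0.63 [ 0.402 -0.292  0.05 ]
cup_a [279. 201.] 0.47 [0.384 0.209 0.05 ]
cup_a [359. 197.] 0.21 [0.651 0.152 0.05 ]
tin_a [315. 245.] 0.84 [ 0.429 -0.052  0.04 ]
tin_a [287. 274.] 0.78 [ 0.323 -0.152  0.04 ]
tin_a [279. 312.] 0.59 [ 0.272 -0.281  0.04 ]
tin_a [334. 269.] 0.56 [ 0.446 -0.173  0.04 ]
tin_a [407. 256.] 0.46 [ 0.661 -0.181  0.04 ]
plank [345. 201.] 0.67 [0.613 0.184 0.024]
rail [406. 256.] 0.67 [ 0.542 -0.356  0.2  ]
socket0 [344. 203.] 0.62 [0.576 0.099 0.07 ]
hook0 [406. 256.] 0.82 [ 0.526 -0.379  0.22 ]
```

```bash
python3 - <<'E'
import cv2
a=cv2.imread('pics/s0.png')[110:370,150:510]; cv2.imwrite('pics/s0c.png',cv2.resize(a,(800,578),interpolation=3))
a=cv2.imread('pics/d0.png')[130:370,210:490]; cv2.imwrite('pics/d0c.png',cv2.resize(a,(700,600),interpolation=3))
E
```

```text
(no output)
```

View pics/s0c.png

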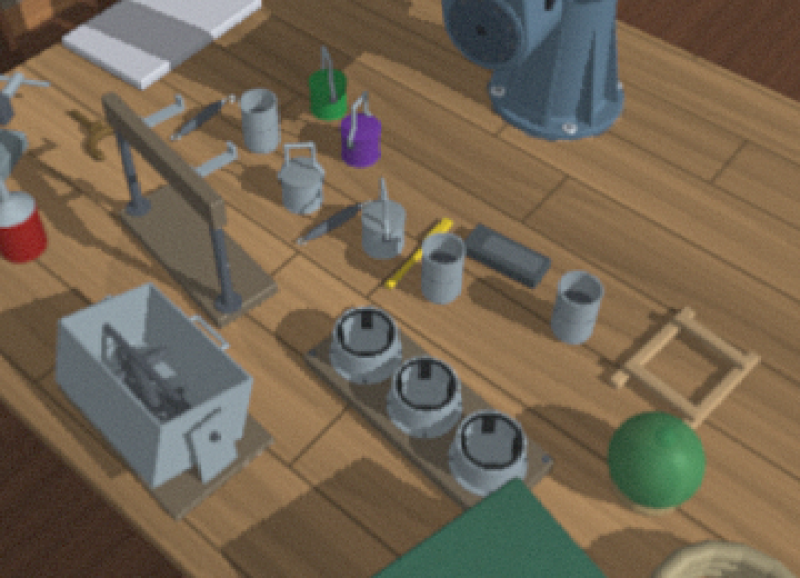

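View pics/d0c.png

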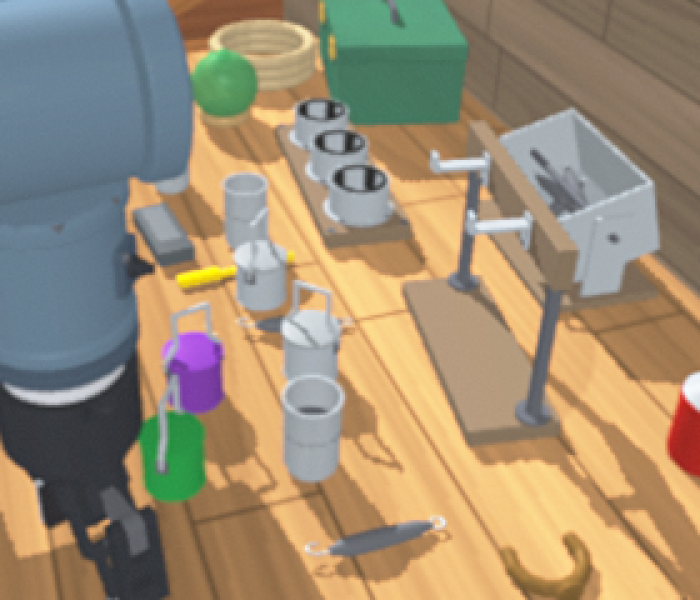

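The crops show three cups (scene pixels about (267,164), (348,230), (409,248)). There are two grey tins at (286,192) and (322,213), and green and purple look-alikes at (298,152) and (312,173), which I'll leave alone. The three sockets and two free hooks are also visible. Next I'll look from near with the wrist camera.

```bash
cat >> h.py <<'E'
def delta(xyz,yaw=None):
    T=Tw(); d=T[:3,:3].T@(np.array(xyz)-T[:3,3])*1000
    o=ctrl.get_obs(); y=np.arctan2(T[1,0],T[0,0])
    s='tool shift mm %s'%d.round(1)
    if yaw is not None:
        t=-(yaw-y); t=(t+np.pi/2)%np.pi-np.pi/2; s+=' turn z %.3f'%t
    print(s,'| yaw %.3f q6 %.2f t %.1f'%(y,o['q'][5],o['time_s']),'tilt',(T[:3,2]*1000).round(1))
E
python3 - <<'E'
from h import *
p=ctrl.camera_params('wrist'); print(np.array(p['mtx']).round(1),np.array(p['tool_from_camera']).round(3))
delta([0.33,-0.22,0.5],0)
E
```

```text
[[307.8   0.  317. ]
 [  0.  307.8 201.8]
 [  0.    0.    1. ]] [[-0.    -0.959 -0.282  0.072]
 [ 1.    -0.    -0.    -0.001]
 [-0.    -0.282  0.959  0.031]
 [ 0.     0.     0.     1.   ]]
tool shift mm [ 249.4 -266.6  -95.3] turn z 0.303 | yaw 0.303 q6 -0.21 t 0.7 tilt [-0.e+00 -1.e-01 -1.e+03]
```

```bash

python3 -m pendant '[[[1,25,-27,-7,0,0,0],[1,49,-54,-13,0,0,0],[1,74,-82,-19,0,0,0],[1,98,-109,-26,0,0,0],[1,122,-136,-32,0,0,0]]]'
python3 -m pendant '[[[1,25,-27,-7,0,0,0],[1,49,-54,-13,0,0,0],[1,74,-82,-19,0,0,0],[1,98,-109,-26,0,0,0],[1,122,-136,-32,0,0,0]]]' >/dev/null
python3 -m pendant '[[[1,25,-27,-7,0,0,0.06],[1,49,-54,-13,0,0,0.12],[1,74,-82,-19,0,0,0.18],[1,98,-109,-26,0,0,0.24],[1,122,-136,-32,0,0,0.3]]]' >/dev/null
python3 -m pendant '[[[1,0,0,0,0,0,0],[1,0,0,0,0,0,0],[1,0,0,0,0,0,0]]]'
python3 - <<'E'
from h import *
C,im=snap('wrist','w0.png'); delta([0.4,-.05,.5],0)
C1=cam('scene')
for k,z in (('cup_a',.09),('tin_a',.062),('plank',.024),('rail',.2),('socket0',.07),('hook0',.22)):
      for d in ctrl.boxes_of('wrist',k):
        uv=np.array(d['point'])*[640,400]; print(k,uv.round(),round(d['confidence'],2),ray('wrist',uv,z,C)[0].round(3))
E
```

```text
time_s: 1.12
eef_pos: [0.2477, -0.3811, 0.437]
eef_rot: [0.0, 0.989, 0.151, 0.0]
wrist_force: [0.3, -1.0, 0.5]
opening: 0.998
grasp_force: 0.0
time_s: 2.2
eef_pos: [0.399, -0.0503, 0.5006]
eef_rot: [0.0, 1.0, 0.002, -0.0]
wrist_force: [-0.1, -1.2, 0.0]
opening: 1.001
grasp_force: 0.0
tool shift mm [ 1.1 -0.9  0.4] turn z 0.003 | yaw 0.003 q6 1.14 t 2.2 tilt [-5.e-01 -2.e-01 -1.e+03]
cup_a [190. 122.] 0.96 [0.458 0.102 0.09 ]
cup_a [252. 155.] 0.68 [0.419 0.03  0.09 ]
cup_a [495. 166.] 0.6 [ 0.407 -0.272  0.09 ]
cup_a [ 71. 169.] 0.56 [0.4   0.258 0.09 ]
tin_a [455. 248.] 0.9 [ 0.282 -0.249  0.062]
tin_a [393. 217.] 0.87 [ 0.329 -0.157  0.062]
tin_a [286. 136.] 0.68 [ 0.44  -0.009  0.062]
tin_a [396. 123.] 0.59 [ 0.457 -0.15   0.062]
plank [143.  18.] 0.64 [0.584 0.175 0.024]
rail [457.  13.] 0.7 [ 0.545 -0.157  0.2  ]
socket0 [142.  18.] 0.74 [0.573 0.153 0.07 ]
hook0 [454.  14.] 0.61 [ 0.538 -0.147  0.22 ]
```

View pics/w0.png

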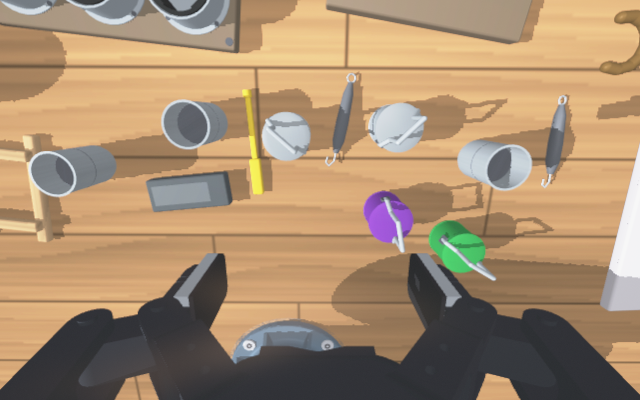

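The wrist view confirms cups at (190,123), (508,167) and (55,170), and grey tins at (286,136) and (396,127). Purple (388,217) and green (457,247) are the look-alikes. Next I'll move forward to see the plank and rail.

```bash

python3 -m pendant '[[[1,32,-18,0,0,0,0],[1,64,-36,0,0,0,0],[1,96,-54,0,0,0,0],[1,128,-72,0,0,0,0],[1,160,-90,0,0,0,0]]]' >/dev/null
python3 -m pendant '[[[1,0,0,0,0,0,0],[1,0,0,0,0,0,0],[1,0,0,0,0,0,0]]]'
python3 - <<'E'
from h import *
C,im=snap('wrist','w1.png'); np.save('w1.npy',C[2])
E
```

```text
time_s: 3.22
eef_pos: [0.5588, 0.0398, 0.5001]
eef_rot: [0.0, 1.0, 0.001, -0.001]
wrist_force: [0.1, 0.2, 0.3]
opening: 0.997
grasp_force: 0.0
```

View pics/w1.png

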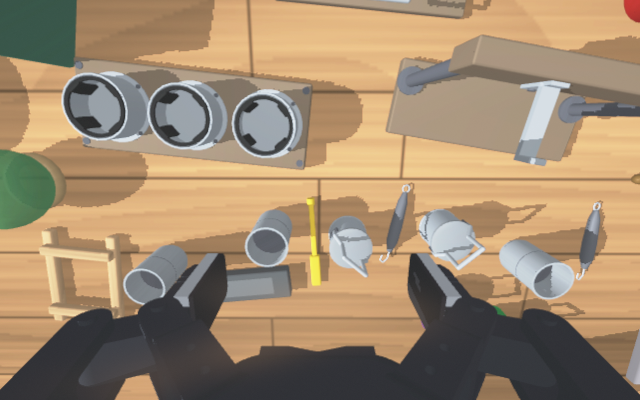

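The three empty socket rims are at about (98,105), (182,116) and (266,124). Hook 1 is at (540,120), and the rail runs off to the right. Computing coordinates now.

```bash
python3 - <<'E'
from h import *
C=cam('wrist'); C=(C[0],C[1],np.load('w1.npy'))
print('rims',ray('wrist',[[98,105],[182,116],[266,124]],.07,C).round(4).tolist())
print('corners',ray('wrist',[[80,58],[312,86],[303,168]],.024,C).round(4).tolist())
print('foot',ray('wrist',[[403,58],[388,131]],.022,C).round(4).tolist())
print('hook seat/tip',ray('wrist',[[545,88]],.22,C).round(4).tolist(),ray('wrist',[[531,160]],.234,C).round(4).tolist())
P=ray('wrist',[[182,116]],.07,C)[0]
im=cv2.imread('pics/w1.png')
# refine: maximise bright-rim gradient for a 3 circle model
g=cv2.GaussianBlur(cv2.cvtColor(im,cv2.COLOR_BGR2GRAY),(3,3),0).astype(float)
gx,gy=cv2.Sobel(g,6,1,0),cv2.Sobel(g,6,0,1); G=np.hypot(gx,gy)
from scipy.ndimage import map_coordinates
t=np.linspace(0,2*np.pi,90,endpoint=False)
def pts(p,r=.0405,z=.07):
    x,y,a=p; ya=np.array([-np.sin(a),np.cos(a)])
    return np.vstack([np.c_[x+s*ya[0]+r*np.cos(t),y+s*ya[1]+r*np.sin(t),0*t+z] for s in(-.105,0,.105)])
def f(p): 
    q=proj('wrist',pts(p),C); return -map_coordinates(G,[q[:,1],q[:,0]],order=1,mode='nearest').mean()
from scipy.optimize import differential_evolution as DE
a0=-.1
r=DE(f,[(P[0]-.012,P[0]+.012),(P[1]-.012,P[1]+.012),(-.25,.05)],seed=1,maxiter=60); print(r.x,r.fun)
q=proj('wrist',pts(r.x),C)
big=cv2.resize(im[30:200,40:340],None,fx=2.6,fy=2.6)
for u,v in q: cv2.circle(big,(int((u-40)*2.6),int((v-30)*2.6)),1,(0,0,255),-1)
cv2.imwrite('pics/ov.png',big)
E
```

```text
rims [[0.6368, 0.312, 0.07], [0.6239, 0.2096, 0.07], [0.6144, 0.105, 0.07]]
corners [[0.697, 0.3553, 0.024], [0.6627, 0.0477, 0.024], [0.5502, 0.0611, 0.024]]
foot [[0.6981, -0.0736, 0.022], [0.6032, -0.06, 0.022]]
hook seat/tip [[0.6476, -0.1329, 0.22]] [[0.5947, -0.1234, 0.234]]
[ 0.62718901  0.21199205 -0.10581648] -185.5062440968193
```

View pics/ov.png

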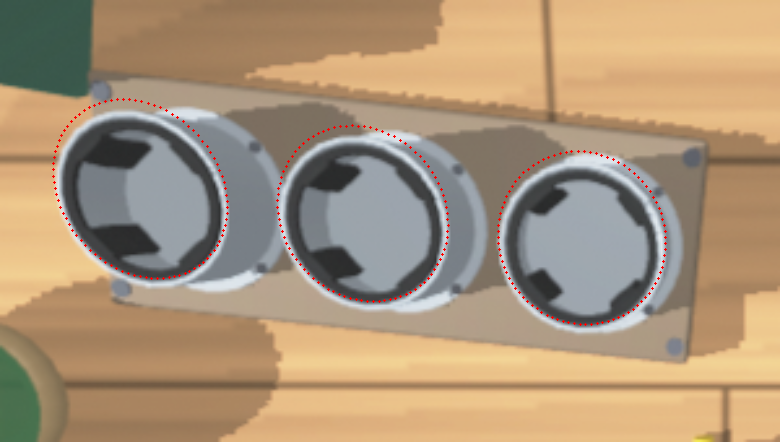

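The overlay sits about 3 mm too high in x. My hand-picked centres fit the rims better, so I take socket 1 at (0.6245, 0.209) with yaw about -0.108. I'll check each socket from near. First, over the nearest cup.

```bash

python3 -m pendant '[[[1,-21,-13,30,0,0,0],[1,-42,-26,60,0,0,0],[1,-63,-39,90,0,0,0],[1,-84,-52,120,0,0,0],[1,-104,-64,150,0,0,0]]]' >/dev/null
python3 -m pendant '[[[1,0,0,0,0,0,0],[1,0,0,0,0,0,0],[1,0,0,0,0,0,0]]]' | grep pos
cat >> h.py <<'E'
def circ(f,z,r,guess,win=.02,crop=None):
    """wrist picture -> centre of a horizontal circle of radius r at height z"""
    from scipy.ndimage import map_coordinates
    C,im=snap('wrist',f); g=cv2.GaussianBlur(cv2.cvtColor(im,cv2.COLOR_RGB2GRAY),(5,5),0).astype(float)
    G=np.minimum(np.hypot(cv2.Sobel(g,6,1,0),cv2.Sobel(g,6,0,1)),150); t=np.linspace(0,2*np.pi,120,endpoint=False)
    def pr(x,y,rr=r): return proj('wrist',np.c_[x+rr*np.cos(t),y+rr*np.sin(t),0*t+z],C)
    best=(-1,)
    for st,w in ((.002,win),(.0005,.003)):
        c=guess if best[0]<0 else best[1:]
        for x in np.arange(c[0]-w,c[0]+w+1e-9,st):
            for y in np.arange(c[1]-w,c[1]+w+1e-9,st):
                q=pr(x,y); s=map_coordinates(G,[q[:,1],q[:,0]],order=1,mode='nearest').mean()
                if s>best[0]: best=(s,x,y)
    q=pr(*best[1:]); c=q.mean(0).astype(int)
    b=cv2.cvtColor(im,cv2.COLOR_RGB2BGR); x0,y0=max(c[0]-100,0),max(c[1]-80,0)
    b=cv2.resize(b[y0:y0+160,x0:x0+200],None,fx=3,fy=3)
    for u,v in q: cv2.circle(b,(int((u-x0+.5)*3),int((v-y0+.5)*3)),1,(0,0,255),-1)
    cv2.imwrite('pics/c_'+f,b); print(f,'score %.0f centre'%best[0],np.round(best[1:],4)); return best
E
python3 - <<'E'
from h import *
b=circ('cb.png',.09,.028,(.455,.104)); delta([b[1],b[2],.222],0)
E
```

```text
eef_pos: [0.4553, 0.1032, 0.3525]
cb.png score 115 centre [0.456 0.107]
tool shift mm [ -0.5  -3.9 131. ] turn z 0.002 | yaw 0.002 q6 1.54 t 4.0 tilt [ 4.8e+00 -4.0e-01 -1.0e+03]
```

View pics/c_cb.png

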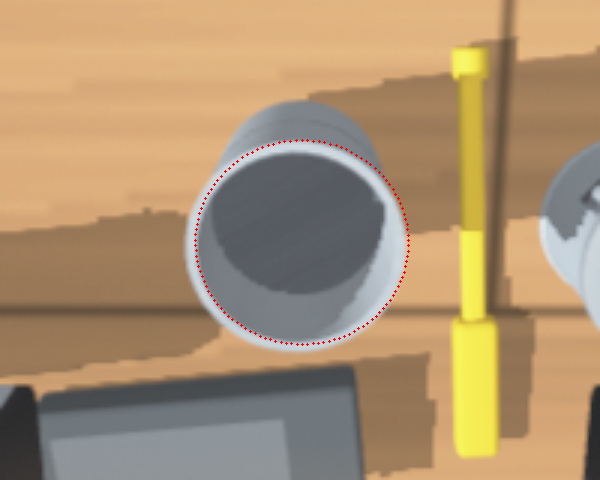

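```bash
sed -i "s/def circ(f,z,r,guess,win=.02,crop=None):/def circ(f,z,r,guess,win=.02,old=None):/; s/    C,im=snap('wrist',f); g=/    C,im=(cam('wrist'),cv2.imread('pics\/'+old)[:,:,::-1].copy()) if old else snap('wrist',f); g=/" h.py
python3 - <<'E'
from h import *
for z in (.085,.09,.095,.1,.105): b=circ('cb2.png',z,.028,(.456,.107),.008,old='cb.png')
delta([0.4575,.1075,.24],0)
E
```

```text
cb2.png score 121 centre [0.4555 0.107 ]
cb2.png score 117 centre [0.4565 0.107 ]
cb2.png score 102 centre [0.457  0.1085]
cb2.png score 116 centre [0.4585 0.1085]
cb2.png score 100 centre [0.456 0.107]
tool shift mm [  1.1  -4.4 113. ] turn z 0.002 | yaw 0.002 q6 1.54 t 4.0 tilt [ 4.8e+00 -4.0e-01 -1.0e+03]
```

```bash

python3 -m pendant '[[[1,1.5,-4.5,30,0,0,0],[1,1.5,-4.5,60,0,0,0],[1,1.5,-4.5,90,0,0,0],[1,1.5,-4.5,120,0,0,0],[1,1.5,-4.5,131,0,0,0]]]' 
python3 -m pendant '[[[1,0,0,0,0,0,0],[0,0,0,0,0,0,0],[0,0,0,0,0,0,0],[0,0,0,0,0,0,0],[0,0,0,0,0,0,0]]]'
python3 -m pendant '[[[0,0,0,0,0,0,0],[0,0,0,0,0,0,0],[0,0,0,0,0,0,0]]]'
python3 - <<'E'
from h import *
delta([.6144,.105,.35],-.108)
E
```

```text
time_s: 4.4
eef_pos: [0.4564, 0.1076, 0.2178]
eef_rot: [0.0, 1.0, 0.001, -0.001]
wrist_force: [-0.8, -0.1, -1.0]
opening: 1.003
grasp_force: 0.0
time_s: 4.82
eef_pos: [0.4577, 0.1083, 0.2222]
eef_rot: [0.0, 1.0, 0.001, 0.002]
wrist_force: [-0.8, -1.5, 5.3]
opening: 0.639
grasp_force: 62.5
time_s: 5.07
eef_pos: [0.4577, 0.1083, 0.2222]
eef_rot: [0.0, 1.0, 0.002, 0.002]
wrist_force: [-1.2, -1.9, 5.0]
opening: 0.642
grasp_force: 62.5
tool shift mm [ 157.4    3.8 -127. ] turn z 0.111 | yaw 0.003 q6 1.55 t 5.1 tilt [ 4.9e+00 -4.0e-01 -1.0e+03]
```

```bash

python3 -m pendant '[[[0,0,0,-20,0,0,0],[0,0,0,-50,0,0,0],[0,0,0,-80,0,0,0],[0,0,0,-110,0,0,0],[0,0,0,-130,0,0,0]]]' 
python3 -m pendant '[[[0,16,-20,-14,0,0,0],[0,33,-41,-28,0,0,0],[0,49,-61,-42,0,0,0],[0,66,-82,-55,0,0,0],[0,82,-102,-68,0,0,0]]]' >/dev/null
python3 -m pendant '[[[0,0,0,0,0,0,0],[0,0,0,0,0,0,0],[0,0,0,0,0,0,0],[0,0,0,0,0,0,0]]]'
python3 - <<'E'
from h import *
C,im=snap('wrist','w2.png'); np.save('w2.npy',C[2])
cv2.imwrite('pics/w2c.png',cv2.resize(cv2.cvtColor(im,4)[:240,100:540],(800,436),interpolation=3))
E
```

```text
time_s: 5.48
eef_pos: [0.4568, 0.1085, 0.3541]
eef_rot: [0.0, 1.0, 0.002, 0.003]
wrist_force: [1.1, -0.4, -2.4]
opening: 0.643
grasp_force: 64.0
time_s: 6.23
eef_pos: [0.5372, 0.21, 0.4172]
eef_rot: [0.0, 1.0, 0.001, -0.001]
wrist_force: [-0.4, -0.5, -2.1]
opening: 0.649
grasp_force: 64.5
```

View pics/w2c.png

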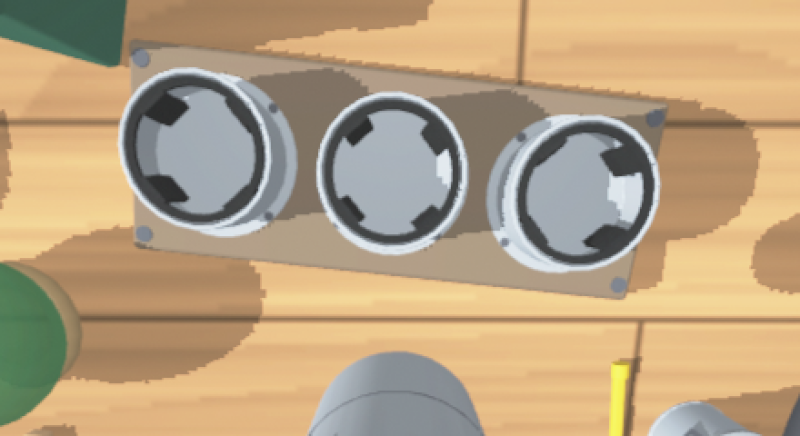

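The crop shows rim centres at about (195,148), (392,173) and (581,192), with all sockets empty and all four tongues up.

```bash
python3 - <<'E'
from h import *
C=cam('wrist'); C=(C[0],C[1],np.load('w2.npy'))
uv=np.array([[195,148],[392,173],[581,192.5]])/1.818+[100,0]
print(ray('wrist',uv,.07,C).round(4).tolist())
for e in ([ [119,148],[271,148] ],[[316,173],[468,173]],[[392,92],[392,254]]):
  a=ray('wrist',np.array(e)/1.818+[100,0],.07,C); print(np.linalg.norm(a[0]-a[1]))
from scipy.optimize import least_squares
t=np.linspace(0,2*np.pi,40)
delta([.613,.104,.36],-.108)
E
```

```text
[[0.6359, 0.3165, 0.07], [0.6236, 0.2123, 0.07], [0.6138, 0.1102, 0.07]]
0.08037150384033052
0.0813363864489212
0.08213933115117554
tool shift mm [ 75.6 106.1  57.1] turn z 0.110 | yaw 0.002 q6 1.74 t 6.3 tilt [-1.3e+00 -4.0e-01 -1.0e+03]
```

```bash

python3 -m pendant '[[[0,30,-1,15,0,0,0],[0,60,-2,40,0,0,0],[0,85,-3,57,0,0,0],[0,85,-3,57,0,0,0],[0,85,-3,57,0,0,0]]]' 
python3 -m pendant '[[[0,0,0,20,0,0,0],[0,0,0,40,0,0,0],[0,0,0,55,0,0,0],[0,0,0,55,0,0,0],[0,0,0,55,0,0,0]]]' 
python3 - <<'E'
from h import *
delta([.6240,.2127,.30],0); print(ctrl.get_obs()['wrist_force'],ctrl.get_obs()['torque'])
C,im=snap('wrist','w3.png'); C2,im2=snap('side','s3.png')
print(proj('side',[.624,.2127,.1]))
E
```

```text
time_s: 6.7
eef_pos: [0.6229, 0.2127, 0.3576]
eef_rot: [0.0, 1.0, 0.001, -0.003]
wrist_force: [-0.7, -0.1, -1.9]
opening: 0.642
grasp_force: 64.5
time_s: 7.12
eef_pos: [0.6221, 0.2137, 0.3064]
eef_rot: [0.0, 1.0, 0.001, -0.0]
wrist_force: [-0.6, -0.2, -1.2]
opening: 0.642
grasp_force: 64.5
tool shift mm [1.9 1.  6.4] turn z 0.003 | yaw 0.003 q6 1.72 t 7.1 tilt [-7.e-01 -1.e-01 -1.e+03]
[-0.59362396 -0.16435592 -1.16486899] [-0.00950681  0.02000642 -0.0417337 ]
[[345.32312457 177.70243927]]
```

```bash
python3 - <<'E'
import cv2,numpy as np
a=cv2.imread('pics/w3.png')[60:320,200:440]; b=cv2.imread('pics/s3.png')[130:230,295:395]
cv2.imwrite('pics/m3.png',np.hstack([cv2.resize(a,(400,433)),cv2.resize(b,(400,433),interpolation=3)]))
E
```

```text
(no output)
```

View pics/m3.png

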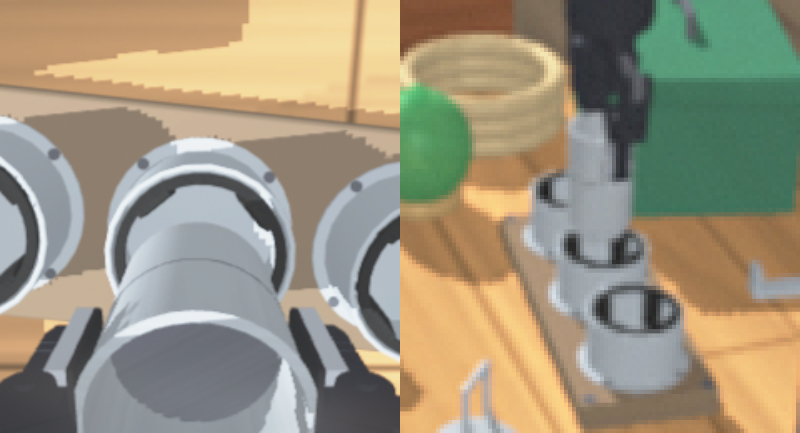

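The cup sits centred over the middle pot. I'll lower it to the tongues, then twist it down.

```bash

python3 -m pendant '[[[0,2,1,6,0,0,0],[0,2,1,12,0,0,0],[0,2,1,18,0,0,0],[0,2,1,23,0,0,0],[0,2,1,23,0,0,0]]]' 
python3 -m pendant '[[[0,0,0,0.8,0,0,0.12],[0,0,0,1.6,0,0,0.24],[0,0,0,2.4,0,0,0.36],[0,0,0,3.2,0,0,0.48],[0,0,0,4,0,0,0.6]]]'
python3 -m pendant '[[[0,0,0,0.8,0,0,-0.12],[0,0,0,1.6,0,0,-0.24],[0,0,0,2.4,0,0,-0.36],[0,0,0,3.2,0,0,-0.48],[0,0,0,4,0,0,-0.6]]]'
```

```text
time_s: 7.63
eef_pos: [0.625, 0.2126, 0.2817]
eef_rot: [0.0, 1.0, 0.001, -0.0]
wrist_force: [1.5, -1.4, -1.1]
opening: 0.646
grasp_force: 64.3
time_s: 8.05
eef_pos: [0.6255, 0.2117, 0.279]
eef_rot: [0.001, 0.955, -0.297, 0.001]
wrist_force: [1.0, -6.2, 0.2]
opening: 0.641
grasp_force: 64.7
time_s: 8.47
eef_pos: [0.6259, 0.2125, 0.2755]
eef_rot: [0.0, 1.0, 0.004, 0.002]
wrist_force: [3.2, -1.3, -0.8]
opening: 0.644
grasp_force: 64.7
```

```bash

for i in 1; do
python3 -m pendant '[[[0,0,0,0.8,0,0,0.12],[0,0,0,1.6,0,0,0.24],[0,0,0,2.4,0,0,0.36],[0,0,0,3.2,0,0,0.48],[0,0,0,4,0,0,0.6]]]'
python3 -m pendant '[[[0,0,0,0.8,0,0,-0.12],[0,0,0,1.6,0,0,-0.24],[0,0,0,2.4,0,0,-0.36],[0,0,0,3.2,0,0,-0.48],[0,0,0,4,0,0,-0.6]]]'; done | egrep 'pos|force|rot'
python3 -c "
from h import *
print(ctrl.get_obs()['torque'])"
```

```text
eef_pos: [0.6259, 0.2111, 0.2717]
eef_rot: [0.002, 0.955, -0.297, 0.002]
wrist_force: [0.0, -8.9, 4.8]
grasp_force: 65.0
eef_pos: [0.6264, 0.2122, 0.2694]
eef_rot: [0.0, 1.0, 0.003, 0.002]
wrist_force: [-0.9, -2.6, 12.4]
grasp_force: 65.5
[-0.40255208  0.22931129 -0.88388532]
```

```bash
(
python3 -m pendant '[[[0,0,0,0.8,0,0,0.12],[0,0,0,1.6,0,0,0.24],[0,0,0,2.4,0,0,0.36],[0,0,0,3.2,0,0,0.48],[0,0,0,4,0,0,0.6]]]'
python3 -m pendant '[[[0,0,0,0.8,0,0,-0.12],[0,0,0,1.6,0,0,-0.24],[0,0,0,2.4,0,0,-0.36],[0,0,0,3.2,0,0,-0.48],[0,0,0,4,0,0,-0.6]]]'
python3 -m pendant '[[[0,0,0,0.8,0,0,0.12],[0,0,0,1.6,0,0,0.24],[0,0,0,2.4,0,0,0.36],[0,0,0,3.2,0,0,0.48],[0,0,0,4,0,0,0.6]]]' ) | egrep 'pos|force|rot'
python3 -c "
from h import *
print(ctrl.get_obs()['torque'])"
```

```text
eef_pos: [0.6262, 0.2114, 0.2665]
eef_rot: [0.002, 0.955, -0.296, 0.002]
wrist_force: [-6.2, -10.9, 21.1]
grasp_force: 66.6
eef_pos: [0.6264, 0.2122, 0.2613]
eef_rot: [-0.0, 1.0, 0.003, 0.002]
wrist_force: [-0.3, -3.9, 9.4]
grasp_force: 65.6
eef_pos: [0.626, 0.2115, 0.2569]
eef_rot: [0.002, 0.955, -0.296, 0.002]
wrist_force: [-1.7, -11.7, 8.8]
grasp_force: 65.6
[-1.89207517  0.22861709  1.08147856]
```

```bash
(
python3 -m pendant '[[[0,0,0,0.8,0,0,-0.12],[0,0,0,1.6,0,0,-0.24],[0,0,0,2.4,0,0,-0.36],[0,0,0,3.2,0,0,-0.48],[0,0,0,4,0,0,-0.6]]]'
python3 -m pendant '[[[0,0,0,0.8,0,0,0.12],[0,0,0,1.6,0,0,0.24],[0,0,0,2.4,0,0,0.36],[0,0,0,3.2,0,0,0.48],[0,0,0,4,0,0,0.6]]]' ) | egrep 'pos|force|rot'
python3 -c "
from h import *
print(ctrl.get_obs()['torque'])"
```

```text
eef_pos: [0.6263, 0.2122, 0.2527]
eef_rot: [0.0, 1.0, 0.004, 0.002]
wrist_force: [4.3, -1.5, 6.8]
grasp_force: 65.4
eef_pos: [0.6261, 0.2115, 0.2492]
eef_rot: [0.001, 0.955, -0.296, 0.002]
wrist_force: [2.9, -11.8, 12.6]
grasp_force: 66.4
[-2.04758057 -0.31220162  0.47179285]
```

```bash
(
python3 -m pendant '[[[0,0,0,0.8,0,0,-0.12],[0,0,0,1.6,0,0,-0.24],[0,0,0,2.4,0,0,-0.36],[0,0,0,2.6,0,0,-0.48],[0,0,0,2.6,0,0,-0.6]]]'
python3 -m pendant '[[[0,0,0,0,0,0,0],[0,0,0,0,0,0,0]]]') | egrep 'pos|force|rot'
```

```text
eef_pos: [0.6269, 0.2124, 0.2491]
eef_rot: [-0.0, 1.0, 0.004, 0.003]
wrist_force: [-3.1, -2.4, 22.8]
grasp_force: 67.2
eef_pos: [0.6266, 0.2125, 0.2491]
eef_rot: [0.0, 1.0, 0.002, 0.003]
wrist_force: [-6.2, -5.0, 21.9]
grasp_force: 67.0
```

```bash
(
python3 -m pendant '[[[0,0,0,0,0,0,0.12],[0,0,0,0,0,0,0.24],[0,0,0,0,0,0,0.12],[0,0,0,0,0,0,0],[0,0,0,0,0,0,0]]]'
python3 -m pendant '[[[0.85,0,0,0,0,0,0],[0.85,0,0,0,0,0,0],[0.85,0,0,0,0,0,0],[0.85,0,0,-5,0,0,0],[0.85,0,0,-20,0,0,0]]]'
python3 -m pendant '[[[0.85,0,0,-30,0,0,0],[0.85,0,0,-60,0,0,0],[1,0,0,-90,0,0,0],[1,0,0,-95,0,0,0],[1,0,0,-95,0,0,0]]]'
) | egrep 'pos|force|rot'
python3 - <<'E'
from h import *
delta([.395,.285,.36],0)
C,im=snap('wrist','w4.png'); C2,im2=snap('side','s4.png')
a=im[20:300,200:440]; b=im2[130:230,295:395]
cv2.imwrite('pics/m4.png',np.hstack([cv2.resize(a,(400,467)),cv2.resize(b,(400,467))])[:,:,::-1])
E
```

```text
eef_pos: [0.627, 0.2124, 0.2492]
eef_rot: [0.0, 1.0, 0.005, 0.003]
wrist_force: [-4.9, -4.8, 20.4]
grasp_force: 66.9
eef_pos: [0.6236, 0.2128, 0.2612]
eef_rot: [0.0, 1.0, 0.001, -0.003]
wrist_force: [-0.6, 1.1, -0.1]
grasp_force: 0.0
eef_pos: [0.6257, 0.2132, 0.3626]
eef_rot: [-0.0, 1.0, 0.001, 0.003]
wrist_force: [1.1, -0.3, -0.4]
grasp_force: 0.0
tool shift mm [-230.5  -72.5    1.3] turn z 0.003 | yaw 0.003 q6 1.72 t 13.2 tilt [ 5.7e+00  9.0e-01 -1.0e+03]
```

View pics/m4.png

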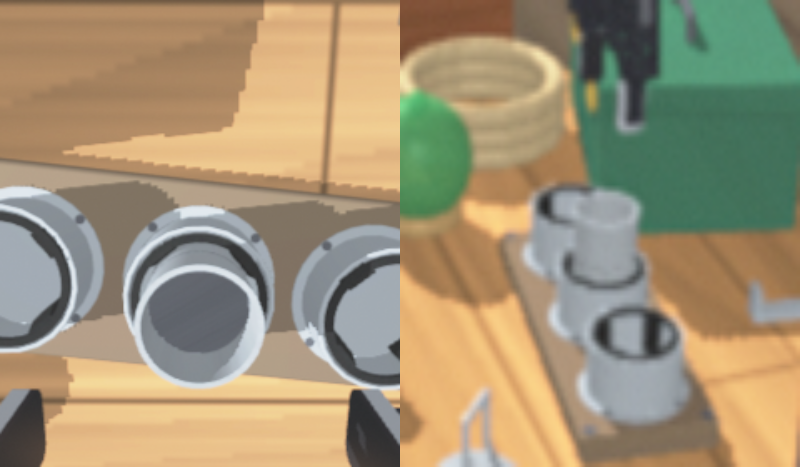

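The cup stands upright, seated in the middle socket, and the other two sockets are empty. Next is the cup at the left.

```bash

python3 -m pendant '[[[1,-38,-12,0,0,0,0],[1,-76,-24,0,0,0,0],[1,-114,-36,0,0,0,0],[1,-152,-48,0,0,0,0],[1,-180,-57,0,0,0,0]]]' >/dev/null
python3 -m pendant '[[[1,-25,-8,0,0,0,0],[1,-50,-15,0,0,0,0],[1,-50,-15,0,0,0,0],[1,-50,-15,0,0,0,0],[1,-50,-15,0,0,0,0]]]' |grep pos
python3 - <<'E'
from h import *
C,im=snap('wrist','w5.png')
for d in ctrl.boxes_of('wrist','cup_a'): print(np.array(d['point'])*[640,400],d['confidence'],ray('wrist',np.array(d['point'])*[640,400],.09,C))
cv2.imwrite('pics/w5b.png',im[:,:,::-1])
for z in (.09,.1): b=circ('cc.png',z,.028,(.395,.28),.03,old='w5.png')
delta([b[1],b[2],.222],0)
E
```

```text
eef_pos: [0.3949, 0.2841, 0.3581]
[318.912 203.8  ] 0.74 [[0.39481565 0.28328159 0.09      ]]
cc.png score 119 centre [0.3955 0.281 ]
cc.png score 104 centre [0.3975 0.2825]
tool shift mm [  2.    1.3 136.5] turn z 0.002 | yaw 0.002 q6 1.95 t 14.2 tilt [-7.e-01 -5.e-01 -1.e+03]
```

View pics/c_cc.png

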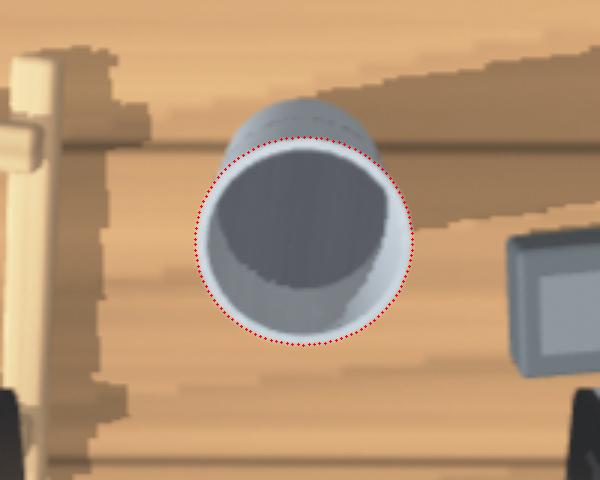

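```bash
(
python3 -m pendant '[[[1,2,1.3,30,0,0,0],[1,2,1.3,60,0,0,0],[1,2,1.3,90,0,0,0],[1,2,1.3,120,0,0,0],[1,2,1.3,136,0,0,0]]]'
python3 -m pendant '[[[1,0,0,0,0,0,0],[0,0,0,0,0,0,0],[0,0,0,0,0,0,0],[0,0,0,0,0,0,0],[0,0,0,0,0,0,0]]]'
python3 -m pendant '[[[0,0,0,0,0,0,0],[0,0,0,-30,0,0,0],[0,0,0,-70,0,0,0],[0,0,0,-110,0,0,0],[0,0,0,-150,0,0,0]]]') | egrep 'pos|force|open'
python3 - <<'E'
from h import *
delta([.6355,.317,.36],0)
M=np.load('w2.npy');C=cam('wrist');C=(C[0],C[1],M)
for z in (0,.1,.15,.2): print(z,ray('wrist',[[160,36],[169,2],[100,20]],z,C).round(3).tolist())
print(ray('side',[[344,180]],0).round(3))
E
python3 -c "
import cv2
a=cv2.imread('pics/s0.png')[260:400,300:520];b=cv2.imread('pics/s4.png')[110:230,270:440]
import numpy as np
cv2.imwrite('pics/bx.png',np.hstack([cv2.resize(a,(440,280)),cv2.resize(b,(360,280))]))"
```

```text
eef_pos: [0.3963, 0.2818, 0.2194]
wrist_force: [-0.3, -1.0, -0.3]
opening: 1.001
grasp_force: 0.0
eef_pos: [0.3978, 0.2831, 0.2248]
wrist_force: [0.7, -3.5, 4.0]
opening: 0.64
grasp_force: 63.3
eef_pos: [0.3961, 0.2828, 0.3749]
wrist_force: [1.5, 1.1, -1.4]
opening: 0.641
grasp_force: 64.3
tool shift mm [239.5 -33.5  14.7] turn z 0.003 | yaw 0.003 q6 1.94 t 15.5 tilt [-5.e-01  2.e-01 -1.e+03]
0 [[0.69, 0.388, 0.0], [0.723, 0.374, 0.0], [0.706, 0.453, 0.0]]
0.1 [[0.669, 0.343, 0.1], [0.694, 0.332, 0.1], [0.681, 0.39, 0.1]]
0.15 [[0.658, 0.32, 0.15], [0.679, 0.311, 0.15], [0.668, 0.359, 0.15]]
0.2 [[0.648, 0.297, 0.2], [0.664, 0.29, 0.2], [0.656, 0.328, 0.2]]
[[0.686 0.379 0.   ]]
```

View pics/bx.png

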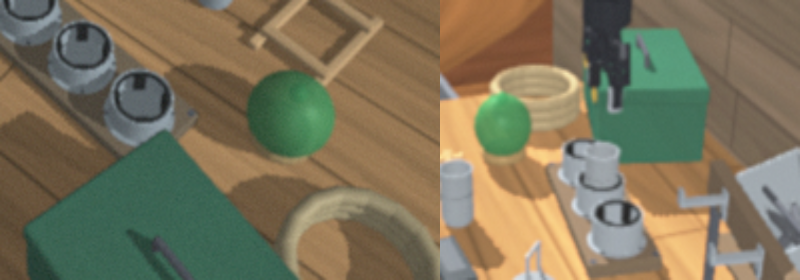

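The tackle box corner, at about (0.688, 0.38), stays clear of the gripper if I twist the other way first. Carrying the cup to socket 2.

```bash
(
python3 -m pendant '[[[0,35,-5,0,0,0,0],[0,70,-10,0,0,0,0],[0,100,-14,0,0,0,0],[0,130,-18,0,0,0,0],[0,160,-22,0,0,0,0]]]'
python3 -m pendant '[[[0,30,-4,0,0,0,0],[0,60,-8,0,0,0,0],[0,79,-11.5,0,0,0,0],[0,79,-11.5,20,0,0,0],[0,79,-11.5,40,0,0,0]]]'
python3 -m pendant '[[[0,0,0,20,0,0,0],[0,0,0,25,0,0,0],[0,0,0,25,0,0,0],[0,0,0,25,0,0,0]]]') | egrep 'pos|force'
python3 - <<'E'
from h import *
delta([.6355,.317,.286],0); C,im=snap('wrist','w6.png')
cv2.imwrite('pics/w6c.png',cv2.resize(im[60:320,200:440],(480,520))[:,:,::-1])
E
```

```text
eef_pos: [0.5577, 0.3056, 0.3734]
wrist_force: [-0.6, -0.7, -1.9]
grasp_force: 64.6
eef_pos: [0.6371, 0.3172, 0.3341]
wrist_force: [-0.2, -0.6, -2.9]
grasp_force: 64.5
eef_pos: [0.6357, 0.3172, 0.3087]
wrist_force: [0.5, 0.7, -1.9]
grasp_force: 64.5
tool shift mm [-0.2  0.2 22.7] turn z 0.003 | yaw 0.003 q6 1.86 t 16.7 tilt [ 2.e-01  2.e-01 -1.e+03]
```

View pics/w6c.png

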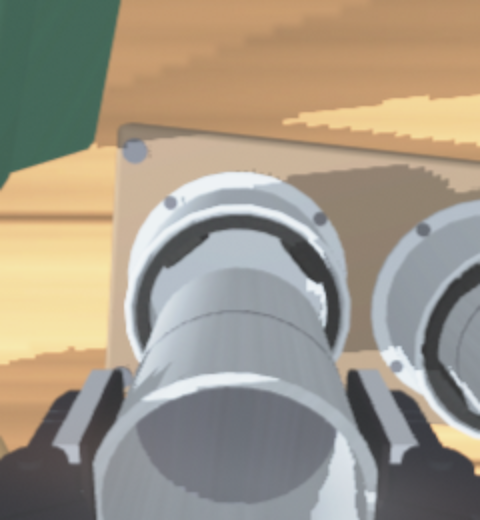

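The cup is centred over the pot and the box is clear. Lowering and twisting it in.

```bash
(
python3 -m pendant '[[[0,0,0,6,0,0,0],[0,0,0,12,0,0,0],[0,0,0,18,0,0,0],[0,0,0,24,0,0,0],[0,0,0,24,0,0,0]]]'
python3 -m pendant '[[[0,0,0,0.8,0,0,-0.12],[0,0,0,1.6,0,0,-0.24],[0,0,0,2.4,0,0,-0.36],[0,0,0,3.2,0,0,-0.48],[0,0,0,4,0,0,-0.6]]]'
python3 -m pendant '[[[0,0,0,0.8,0,0,0.12],[0,0,0,1.6,0,0,0.24],[0,0,0,2.4,0,0,0.36],[0,0,0,3.2,0,0,0.48],[0,0,0,4,0,0,0.6]]]'
python3 -m pendant '[[[0,0,0,0.8,0,0,-0.12],[0,0,0,1.6,0,0,-0.24],[0,0,0,2.4,0,0,-0.36],[0,0,0,3.2,0,0,-0.48],[0,0,0,4,0,0,-0.6]]]'
python3 -m pendant '[[[0,0,0,0.8,0,0,0.12],[0,0,0,1.6,0,0,0.24],[0,0,0,2.4,0,0,0.36],[0,0,0,3.2,0,0,0.48],[0,0,0,4,0,0,0.6]]]' ) | egrep 'pos|wrist'
```

```text
eef_pos: [0.636, 0.3171, 0.2844]
wrist_force: [-0.8, -0.8, 4.4]
eef_pos: [0.6361, 0.318, 0.2809]
wrist_force: [2.2, 4.2, -0.6]
eef_pos: [0.637, 0.3171, 0.2771]
wrist_force: [4.4, -0.3, 1.1]
eef_pos: [0.6364, 0.3185, 0.2739]
wrist_force: [-0.6, 6.0, 5.6]
eef_pos: [0.6374, 0.3172, 0.2717]
wrist_force: [2.0, -3.2, 12.0]
```

```bash
(
python3 -m pendant '[[[0,0,0,0.8,0,0,-0.12],[0,0,0,1.6,0,0,-0.24],[0,0,0,2.4,0,0,-0.36],[0,0,0,3.2,0,0,-0.48],[0,0,0,4,0,0,-0.6]]]'
python3 -m pendant '[[[0,0,0,0.8,0,0,0.12],[0,0,0,1.6,0,0,0.24],[0,0,0,2.4,0,0,0.36],[0,0,0,3.2,0,0,0.48],[0,0,0,4,0,0,0.6]]]'
python3 -m pendant '[[[0,0,0,0.8,0,0,-0.12],[0,0,0,1.6,0,0,-0.24],[0,0,0,2.4,0,0,-0.36],[0,0,0,3.2,0,0,-0.48],[0,0,0,4,0,0,-0.6]]]'
) | egrep 'pos|force'
```

```text
eef_pos: [0.6366, 0.3187, 0.2688]
wrist_force: [-4.2, 5.8, 16.3]
grasp_force: 66.0
eef_pos: [0.6373, 0.3174, 0.2636]
wrist_force: [1.8, -2.1, 10.3]
grasp_force: 65.6
eef_pos: [0.6368, 0.3184, 0.2596]
wrist_force: [-5.7, 6.8, 9.6]
grasp_force: 65.1
```

Eight millimetres remain to the floor, at about 0.2515.

```bash
(
python3 -m pendant '[[[0,0,0,0.8,0,0,0.12],[0,0,0,1.6,0,0,0.24],[0,0,0,2.4,0,0,0.36],[0,0,0,3.2,0,0,0.48],[0,0,0,4,0,0,0.6]]]'
python3 -m pendant '[[[0,0,0,0.8,0,0,-0.12],[0,0,0,1.6,0,0,-0.24],[0,0,0,2.4,0,0,-0.36],[0,0,0,3.2,0,0,-0.48],[0,0,0,4,0,0,-0.6]]]'
python3 -m pendant '[[[0,0,0,0.8,0,0,0.12],[0,0,0,1.6,0,0,0.24],[0,0,0,2.4,0,0,0.36],[0,0,0,2.6,0,0,0.48],[0,0,0,2.6,0,0,0.6]]]'
python3 -m pendant '[[[0,0,0,0,0,0,0],[0,0,0,0,0,0,0]]]'
) | egrep 'pos|force'
```

```text
eef_pos: [0.6372, 0.3173, 0.255]
wrist_force: [2.2, -2.8, 10.5]
grasp_force: 65.7
eef_pos: [0.637, 0.3187, 0.2519]
wrist_force: [1.1, 5.7, 13.8]
grasp_force: 65.3
eef_pos: [0.6377, 0.3173, 0.2514]
wrist_force: [-2.6, -4.4, 20.6]
grasp_force: 66.0
eef_pos: [0.6381, 0.3169, 0.2514]
wrist_force: [-0.9, -4.7, 19.4]
grasp_force: 66.1
```

```bash
(
python3 -m pendant '[[[0,0,0,0,0,0,-0.12],[0,0,0,0,0,0,-0.24],[0,0,0,0,0,0,-0.12],[0,0,0,0,0,0,0],[0,0,0,0,0,0,0]]]'
python3 -m pendant '[[[0.85,0,0,0,0,0,0],[0.85,0,0,0,0,0,0],[0.85,0,0,0,0,0,0],[0.85,0,0,-5,0,0,0],[0.85,0,0,-20,0,0,0]]]'
python3 -m pendant '[[[0.85,0,0,-30,0,0,0],[0.85,0,0,-60,0,0,0],[1,0,0,-90,0,0,0],[1,0,0,-110,0,0,0],[1,0,0,-120,0,0,0]]]'
python3 -m pendant '[[[1,-20,30,0,0,0,0],[1,-35,65,0,0,0,0],[1,-50,95,0,0,0,0],[1,-65,125,0,0,0,0],[1,-80,150,0,0,0,0]]]'
) | egrep 'pos|wrist'
python3 - <<'E'
from h import *
C2,im2=snap('side','s5.png')
cv2.imwrite('pics/s5c.png',cv2.resize(im2[130:370,210:490],(700,600))[:,:,::-1])
for n in('side','scene'):
  if n=='scene': ctrl.camera(n)
  for d in ctrl.boxes_of(n,'cup_a'): print(n,np.array(d['point'])*[640,400],round(d['confidence'],2),ray(n,np.array(d['point'])*[640,400],.05)[0].round(3))
delta([.407,-.285,.37],0)
E
```

```text
eef_pos: [0.638, 0.3169, 0.2513]
wrist_force: [-5.7, -3.8, 20.9]
eef_pos: [0.6344, 0.3167, 0.2624]
wrist_force: [-1.0, 0.6, -0.6]
eef_pos: [0.6362, 0.3175, 0.3912]
wrist_force: [0.3, 0.6, 0.4]
eef_pos: [0.5549, 0.1653, 0.3851]
wrist_force: [-0.5, -0.3, 0.4]
side [344.384 181.2  ] 0.87 [0.648 0.279 0.05 ]
side [331.584 300.88 ] 0.67 [ 0.397 -0.291  0.05 ]
side [333.568 264.2  ] 0.63 [ 0.448 -0.163  0.05 ]
side [336.704 167.2  ] 0.62 [0.662 0.401 0.05 ]
side [408.576 254.8  ] 0.43 [ 0.659 -0.189  0.05 ]
scene [367.808 304.8  ] 0.88 [0.621 0.302 0.05 ]
scene [268.224 163.52 ] 0.84 [ 0.399 -0.283  0.05 ]
scene [341.184 276.52 ] 0.78 [0.598 0.195 0.05 ]
tool shift mm [-149.6  451.2   15.5] turn z 0.001 | yaw 0.001 q6 1.66 t 23.3 tilt [ 2.e-01  4.e-01 -1.e+03]
```

```bash

python3 -m pendant '[[[1,-11,30,0,0,0,0],[1,-22,60,0,0,0,0],[1,-33,90,0,0,0,0],[1,-44,120,0,0,0,0],[1,-55,150,0,0,0,0]]]' >/dev/null
python3 -m pendant '[[[1,-11,30,0,0,0,0],[1,-22,60,0,0,0,0],[1,-33,90,0,0,0,0],[1,-44,120,0,0,0,0],[1,-55,150,0,0,0,0]]]' >/dev/null
python3 -m pendant '[[[1,-10,30,5,0,0,0],[1,-20,60,10,0,0,0],[1,-30,90,15,0,0,0],[1,-38,120,20,0,0,0],[1,-45,150,25,0,0,0]]]' >/dev/null
python3 -m pendant '[[[1,0,0,0,0,0,0],[1,0,0,0,0,0,0],[1,0,0,0,0,0,0],[1,0,0,0,0,0,0]]]' |grep pos
python3 - <<'E'
from h import *
C,im=snap('wrist','w7.png')
for d in ctrl.boxes_of('wrist','cup_a'): print(np.array(d['point'])*[640,400],d['confidence'],ray('wrist',np.array(d['point'])*[640,400],.1,C))
for z in (.09,.1): b=circ('ca.png',z,.028,(.402,-.285),.03,old='w7.png')
delta([b[1],b[2],.222],0)
E
```

```text
eef_pos: [0.4031, -0.2825, 0.3606]
[325.696 193.32 ] 0.62 [[ 0.41414155 -0.28817699  0.1       ]]
ca.png score 121 centre [ 0.405 -0.289]
ca.png score 118 centre [ 0.407 -0.287]
tool shift mm [  3.9   4.6 138.7] turn z 0.005 | yaw 0.005 q6 0.71 t 25.0 tilt [ 4.e-01 -0.e+00 -1.e+03]
```

View pics/c_ca.png

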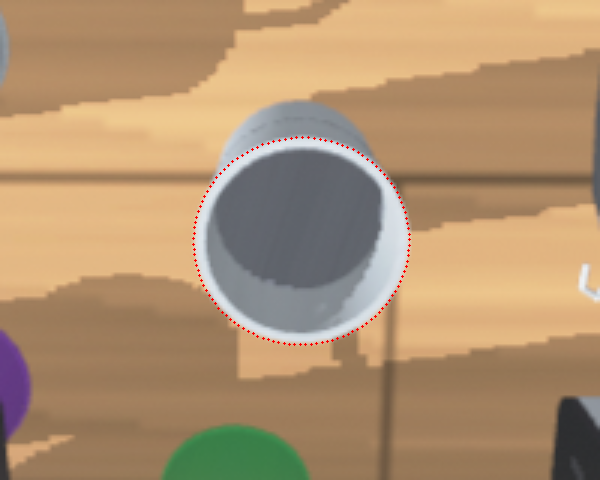

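```bash
(
python3 -m pendant '[[[1,4,4.5,30,0,0,0],[1,4,4.5,60,0,0,0],[1,4,4.5,90,0,0,0],[1,4,4.5,120,0,0,0],[1,4,4.5,138,0,0,0]]]'
python3 -m pendant '[[[1,0,0,0,0,0,0],[0,0,0,0,0,0,0],[0,0,0,0,0,0,0],[0,0,0,0,0,0,0],[0,0,0,0,0,0,0]]]'
python3 -m pendant '[[[0,0,0,0,0,0,0],[0,0,0,-30,0,0,0],[0,0,0,-70,0,0,0],[0,0,0,-110,0,0,0],[0,0,0,-150,0,0,0]]]'
python3 -m pendant '[[[0,7,-33,0,0,0,0],[0,14,-66,0,0,0,0],[0,21,-99,0,0,0,0],[0,28,-132,0,0,0,0],[0,35,-165,0,0,0,0]]]'
python3 -m pendant '[[[0,0,0,0,0,0,0],[0,0,0,0,0,0,0]]]') | egrep 'pos|force|open'
python3 - <<'E'
from h import *
delta([.6128,.108,.38],0)
E
```

```text
eef_pos: [0.406, -0.2863, 0.2199]
wrist_force: [-0.5, 1.3, 0.4]
opening: 1.001
grasp_force: 0.0
eef_pos: [0.4072, -0.2885, 0.2246]
wrist_force: [0.0, 0.9, 6.6]
opening: 0.642
grasp_force: 63.0
eef_pos: [0.406, -0.2876, 0.3748]
wrist_force: [0.4, -1.5, -3.4]
opening: 0.645
grasp_force: 64.5
eef_pos: [0.4407, -0.1214, 0.3735]
wrist_force: [0.1, 0.1, -2.3]
opening: 0.641
grasp_force: 65.0
eef_pos: [0.4409, -0.1214, 0.3733]
wrist_force: [-0.1, -0.5, -1.1]
opening: 0.642
grasp_force: 64.8
tool shift mm [ 173.4 -228.2   -6.7] turn z 0.007 | yaw 0.007 q6 1.04 t 26.9 tilt [    1.3    -1.  -1000. ]
```

```bash
(
python3 -m pendant '[[[0,10,-33,0,0,0,0],[0,20,-66,0,0,0,0],[0,30,-99,0,0,0,0],[0,45,-130,0,0,0,0],[0,60,-160,0,0,0,0]]]'
python3 -m pendant '[[[0,33,-20,0,0,0,0],[0,66,-40,0,0,0,0],[0,99,-60,0,0,0,0],[0,114,-68,0,0,0,0],[0,114,-68,0,0,0,0]]]'
python3 -m pendant '[[[0,0,0,20,0,0,0],[0,0,0,40,0,0,0],[0,0,0,60,0,0,0],[0,0,0,66,0,0,0],[0,0,0,66,0,0,0]]]') | egrep 'pos|force'
python3 - <<'E'
from h import *
delta([.6137,.1075,.2845],0); C,im=snap('wrist','w8.png')
cv2.imwrite('pics/w8c.png',cv2.resize(im[60:320,200:440],(480,520))[:,:,::-1])
E
```

```text
eef_pos: [0.5009, 0.0375, 0.3731]
wrist_force: [0.4, -0.8, -1.6]
grasp_force: 65.3
eef_pos: [0.6171, 0.1058, 0.3725]
wrist_force: [-1.7, -0.3, -1.9]
grasp_force: 65.3
eef_pos: [0.6133, 0.1042, 0.3044]
wrist_force: [-0.5, 0.9, -2.0]
grasp_force: 65.4
tool shift mm [ 0.5 -3.3 19.9] turn z 0.001 | yaw 0.001 q6 1.55 t 28.1 tilt [-4.6e+00 -2.0e-01 -1.0e+03]
```

View pics/w8c.png

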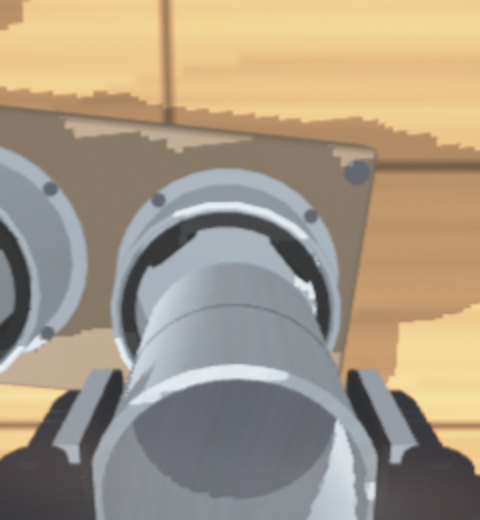

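The cup sits about 3 mm right of the pot, which agrees with the numbers. I'll correct that and insert it.

```bash
(
python3 -m pendant '[[[0,0.5,-3,0,0,0,0],[0,0.5,-3,6,0,0,0],[0,0.5,-3,12,0,0,0],[0,0.5,-3,19,0,0,0],[0,0.5,-3,19,0,0,0]]]'
python3 -m pendant '[[[0,0,0,0.8,0,0,0.12],[0,0,0,1.6,0,0,0.24],[0,0,0,2.4,0,0,0.36],[0,0,0,3.2,0,0,0.48],[0,0,0,4,0,0,0.6]]]'
python3 -m pendant '[[[0,0,0,0.8,0,0,-0.12],[0,0,0,1.6,0,0,-0.24],[0,0,0,2.4,0,0,-0.36],[0,0,0,3.2,0,0,-0.48],[0,0,0,4,0,0,-0.6]]]'
python3 -m pendant '[[[0,0,0,0.8,0,0,0.12],[0,0,0,1.6,0,0,0.24],[0,0,0,2.4,0,0,0.36],[0,0,0,3.2,0,0,0.48],[0,0,0,4,0,0,0.6]]]'
python3 -m pendant '[[[0,0,0,0.8,0,0,-0.12],[0,0,0,1.6,0,0,-0.24],[0,0,0,2.4,0,0,-0.36],[0,0,0,3.2,0,0,-0.48],[0,0,0,4,0,0,-0.6]]]'
) | egrep 'pos|wrist'
```

```text
eef_pos: [0.6141, 0.1085, 0.2858]
wrist_force: [-0.2, -0.1, -2.4]
eef_pos: [0.6148, 0.1081, 0.2843]
wrist_force: [-3.6, -3.8, 6.5]
eef_pos: [0.6152, 0.1081, 0.28]
wrist_force: [1.7, -1.3, -1.1]
eef_pos: [0.6148, 0.1068, 0.2759]
wrist_force: [-2.9, -9.8, 2.3]
eef_pos: [0.6155, 0.1073, 0.273]
wrist_force: [-1.8, -4.7, 6.8]
```

```bash
(
python3 -m pendant '[[[0,0,0,0.8,0,0,0.12],[0,0,0,1.6,0,0,0.24],[0,0,0,2.4,0,0,0.36],[0,0,0,3.2,0,0,0.48],[0,0,0,4,0,0,0.6]]]'
python3 -m pendant '[[[0,0,0,0.8,0,0,-0.12],[0,0,0,1.6,0,0,-0.24],[0,0,0,2.4,0,0,-0.36],[0,0,0,3.2,0,0,-0.48],[0,0,0,4,0,0,-0.6]]]'
python3 -m pendant '[[[0,0,0,0.8,0,0,0.12],[0,0,0,1.6,0,0,0.24],[0,0,0,2.4,0,0,0.36],[0,0,0,3.2,0,0,0.48],[0,0,0,4,0,0,0.6]]]'
) | egrep 'pos|force'
```

```text
eef_pos: [0.6151, 0.1068, 0.2701]
wrist_force: [-8.1, -10.6, 17.4]
grasp_force: 67.1
eef_pos: [0.6157, 0.1073, 0.2656]
wrist_force: [-2.0, -3.2, 9.5]
grasp_force: 66.4
eef_pos: [0.615, 0.1071, 0.2615]
wrist_force: [-5.3, -9.9, 10.9]
grasp_force: 66.5
```

```bash
(
python3 -m pendant '[[[0,0,0,0.8,0,0,-0.12],[0,0,0,1.6,0,0,-0.24],[0,0,0,2.4,0,0,-0.36],[0,0,0,3.2,0,0,-0.48],[0,0,0,4,0,0,-0.6]]]'
python3 -m pendant '[[[0,0,0,0.8,0,0,0.12],[0,0,0,1.6,0,0,0.24],[0,0,0,2.4,0,0,0.36],[0,0,0,3.2,0,0,0.48],[0,0,0,4,0,0,0.6]]]'
python3 -m pendant '[[[0,0,0,0.8,0,0,-0.12],[0,0,0,1.6,0,0,-0.24],[0,0,0,2.4,0,0,-0.36],[0,0,0,3.2,0,0,-0.48],[0,0,0,4,0,0,-0.6]]]'
) | egrep 'pos|force'
```

```text
eef_pos: [0.6155, 0.1074, 0.2573]
wrist_force: [-4.4, -0.4, 6.6]
grasp_force: 66.1
eef_pos: [0.6149, 0.1069, 0.2527]
wrist_force: [-3.9, -8.7, 3.3]
grasp_force: 65.8
eef_pos: [0.6156, 0.1073, 0.2516]
wrist_force: [-15.8, -9.7, 29.9]
grasp_force: 68.2
```

```bash
(
python3 -m pendant '[[[0,0,0,-1,0,0,0.12],[0,0,0,-1,0,0,0.24],[0,0,0,-1,0,0,0.12],[0,0,0,-1,0,0,0],[0,0,0,-1,0,0,0]]]'
python3 -m pendant '[[[0.85,0,0,0,0,0,0],[0.85,0,0,0,0,0,0],[0.85,0,0,0,0,0,0],[0.85,0,0,-5,0,0,0],[0.85,0,0,-20,0,0,0]]]'
python3 -m pendant '[[[0.85,0,0,-35,0,0,0],[0.85,0,0,-70,0,0,0],[1,0,0,-105,0,0,0],[1,0,0,-140,0,0,0],[1,0,0,-180,0,0,0]]]'
python3 -m pendant '[[[1,-20,30,0,0,0,0],[1,-40,60,0,0,0,0],[1,-60,90,0,0,0,0],[1,-75,120,0,0,0,0],[1,-95,150,0,0,0,0]]]'
python3 -m pendant '[[[1,0,30,0,0,0,0],[1,0,60,0,0,0,0],[1,0,90,0,0,0,0],[1,0,120,0,0,0,0],[1,0,130,0,0,0,0]]]'
python3 -m pendant '[[[1,0,0,0,0,0,0],[1,0,0,0,0,0,0],[1,0,0,0,0,0,0]]]'
) | egrep 'pos|wrist'
python3 - <<'E'
from h import *
C,im=snap('wrist','w9.png'); np.save('w9.npy',C[2]); C2,im2=snap('side','s9.png')
cv2.imwrite('pics/w9b.png',np.hstack([cv2.resize(im[0:300,130:530],(533,400)),cv2.resize(im2[140:290,290:390],(267,400))])[:,:,::-1])
E
```

```text
eef_pos: [0.6154, 0.1078, 0.2516]
wrist_force: [-6.6, -4.0, 14.6]
eef_pos: [0.6136, 0.1086, 0.2662]
wrist_force: [-0.6, -0.5, -0.5]
eef_pos: [0.6142, 0.1087, 0.4493]
wrist_force: [0.7, -0.3, -1.4]
eef_pos: [0.5193, -0.0426, 0.4488]
wrist_force: [0.4, -0.9, -0.0]
eef_pos: [0.5202, -0.1751, 0.4487]
wrist_force: [-0.2, -0.3, -0.0]
eef_pos: [0.5206, -0.1706, 0.4484]
wrist_force: [-0.2, 0.7, 0.2]
```

View pics/w9b.png

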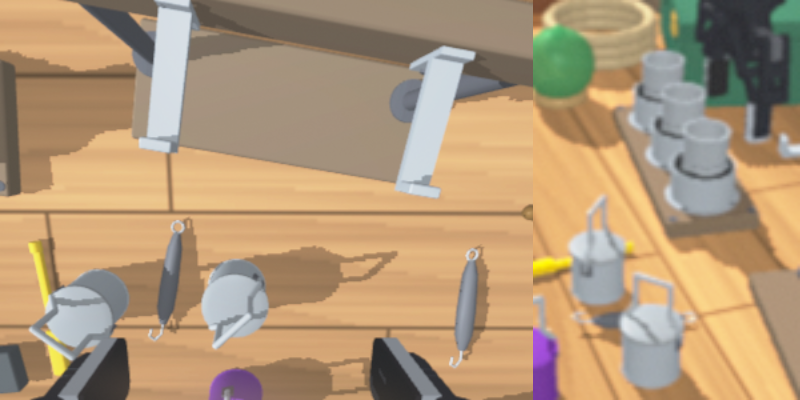

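All three cups stand in their sockets, and both hooks are clear: tip bands at crop (159,145) and (418,190), grey tins at (90,305) and (236,300). My picture budget is used up, in fact overrun by one, so I'll view no more and fit models to the images numerically from here.

```bash

python3 -m pendant '[[[1,-17,0,18,0,0,0],[1,-34,0,36,0,0,0],[1,-51,-7,54,0,0,0],[1,-68,-15,68,0,0,0],[1,-68,-15,68,0,0,0]]]' >/dev/null
python3 -m pendant '[[[1,0,0,0,0,0,0],[1,0,0,0,0,0,0],[1,0,0,0,0,0,0]]]' |grep pos
cat >> h.py <<'E'
from scipy.ndimage import map_coordinates
from scipy.optimize import differential_evolution as DE
def tinmodel(x,y,a):
    t=np.linspace(0,2*np.pi,80,endpoint=False); s=np.linspace(-1,1,25)
    P=[np.c_[.03*np.cos(t),.03*np.sin(t),0*t+.062]]; W=[np.full(80,.5)]
    for e in (-.003,.003):
        P.append(np.c_[0*s+e,.019*s,0*s+.112]); W.append(np.full(25,1.2))
        for sg in (-1,1):
            P.append(np.c_[0*s+e,0*s+.019*sg,.093+.019*s]); W.append(np.full(25,.8))
    P=np.vstack(P); c,n=np.cos(a),np.sin(a)
    return np.c_[x+c*P[:,0]-n*P[:,1],y+n*P[:,0]+c*P[:,1],P[:,2]],np.concatenate(W)
def fittin(imgs,g,win=.025):
    """imgs: list of (camera,C,image RGB)"""
    Gs=[]
    for n,C,im in imgs:
        q=cv2.GaussianBlur(cv2.cvtColor(im,cv2.COLOR_RGB2GRAY),(3,3),0).astype(float)
        Gs.append(np.minimum(np.hypot(cv2.Sobel(q,6,1,0),cv2.Sobel(q,6,0,1)),160))
    def f(p):
        P,W=tinmodel(*p); s=0
        for (n,C,im),G in zip(imgs,Gs):
            q=proj(n,P,C); s-=(W*map_coordinates(G,[q[:,1],q[:,0]],order=1,mode='nearest')).sum()/W.sum()
        return s/len(imgs)
    R_=[DE(f,[(g[0]-win,g[0]+win),(g[1]-win,g[1]+win),(lo,lo+1.1)],seed=2,maxiter=40,popsize=14) for lo in (-.05,1.0,2.05)]
    for r in sorted(R_,key=lambda r:r.fun): print('tin',r.x.round(4),'score %.1f'%-r.fun)
    return min(R_,key=lambda r:r.fun).x
E
python3 - <<'E'
from h import *
C=cam('wrist'); C9=(C[0],C[1],np.load('w9.npy'))
tips=ray('wrist',np.array([[159,145],[418,190]])/1.3325+[130,0],.234,C9); print('tips',tips.round(4).tolist())
d=tips[0]-tips[1]; print('gap',np.linalg.norm(d)); yaw=np.arctan2(-d[0],d[1]); print('rail yaw',yaw)
print('hooks1,0',(tips+.0305*np.array([np.cos(yaw),np.sin(yaw),0])).round(4).tolist())
Cn,im=snap('wrist','t1.png'); np.save('t1.npy',Cn[2])
w9=cv2.imread('pics/w9.png')[:,:,::-1].copy()
for nm,L in (('new',[('wrist',Cn,im)]),('w9',[('wrist',C9,w9)]),('side',[('side',cam('side'),cv2.imread('pics/d0.png')[:,:,::-1].copy())])):
  print(nm,'T1'); fittin(L,(.457,-.155)); 
  if nm!='new': print('T2'); fittin(L,(.44,-.01))
E
```

```text
eef_pos: [0.4535, -0.157, 0.3819]
tips [[0.5935, -0.1305, 0.234], [0.5748, -0.2439, 0.234]]
gap 0.11488928476649499
rail yaw -0.16330528333470817
hooks1,0 [[0.6236, -0.1355, 0.234], [0.6049, -0.2488, 0.234]]
new T1
tin [ 0.4526 -0.1564  0.7796] score 105.7
tin [ 0.4566 -0.1462  2.8338] score 79.9
tin [ 0.4536 -0.1351  1.9765] score 77.9
w9 T1
tin [ 0.4533 -0.1567  0.7887] score 119.5
tin [ 0.4569 -0.1378  1.8529] score 89.9
tin [ 0.4629 -0.1454  2.5314] score 86.3
T2
tin [ 0.4423 -0.0079  2.4424] score 121.2
tin [ 0.415  -0.0214  0.8771] score 117.8
tin [ 0.4412 -0.0075  2.1   ] score 111.4
side T1
tin [ 0.4429 -0.13    2.814 ] score 100.2
tin [ 0.4458 -0.1302 -0.049 ] score 96.9
tin [ 0.4321 -0.1668  2.0967] score 84.5
T2
tin [ 0.4346 -0.0163  2.5868] score 78.5
tin [ 0.4386 -0.0182  0.1346] score 76.8
tin [ 0.4259 -0.0226  1.5679] score 73.4
```

```bash
cat >> h.py <<'E'
def railmodel(x,y,a,batten=True):
    s=np.linspace(0,1,20)[:,None]; L=[]
    def seg(p,q,w): L.append((np.array(p)+s*(np.array(q)-np.array(p)),np.full(20,w)))
    for h in (-.06,.06):
        for e in (-.007,.007): seg((-.034,h+e,.22),(.016,h+e,.22),1); seg((-.039,h+e,.234),(-.034,h+e,.234),.4)
        for X in (-.039,-.034): seg((X,h-.007,.234),(X,h+.007,.234),.6)
        seg((-.039,h-.007,.215),(-.039,h+.007,.215),.3)
    if batten:
        seg((.022,-.10,.233),(.022,.10,.233),1.)
    P=np.vstack([l[0] for l in L]); W=np.concatenate([l[1] for l in L]); c,n=np.cos(a),np.sin(a)
    return np.c_[x+c*P[:,0]-n*P[:,1],y+n*P[:,0]+c*P[:,1],P[:,2]],W
def fitrail(imgs,g,win=.015,dz=0,**k):
    Gs=[]
    for n,C,im in imgs:
        q=cv2.GaussianBlur(cv2.cvtColor(im,cv2.COLOR_RGB2GRAY),(3,3),0).astype(float)
        Gs.append(np.minimum(np.hypot(cv2.Sobel(q,6,1,0),cv2.Sobel(q,6,0,1)),120))
    def f(p):
        P,W=railmodel(*p,**k); P=P+[0,0,dz]; s=0
        for (n,C,im),G in zip(imgs,Gs):
            q=proj(n,P,C); ok=(q[:,0]>2)&(q[:,0]<637)&(q[:,1]>2)&(q[:,1]<397)
            s-=(ok*W*map_coordinates(G,[q[:,1],q[:,0]],order=1,mode='nearest')).sum()/(W*ok).sum()
        return s/len(imgs)
    r=DE(f,[(g[0]-win,g[0]+win),(g[1]-win,g[1]+win),(g[2]-.1,g[2]+.1)],seed=3,maxiter=60,popsize=20)
    c,n=np.cos(r.x[2]),np.sin(r.x[2]); h=[(round(r.x[0]+c*-.006-n*y,4),round(r.x[1]-n*.006+c*y,4)) for y in (-.06,.06)]
    print('rail',r.x.round(4),'score %.1f'%-r.fun,'hook0',h[0],'hook1',h[1]); return r.x,h
E
python3 - <<'E'
from h import *
C=cam('wrist'); rd=lambda f:cv2.imread('pics/'+f)[:,:,::-1].copy()
g=(.62,-.193,-.16)
A=('wrist',(C[0],C[1],np.load('w9.npy')),rd('w9.png')); B=('wrist',(C[0],C[1],np.load('w1.npy')),rd('w1.png'))
for b in (True,False):
  for dz in (-.006,0,.006): print(b,dz,end=' '); fitrail([A],g,dz=dz,batten=b)
fitrail([B],g); fitrail([('side',cam('side'),rd('s9.png'))],g); fitrail([('scene',cam('scene'),rd('s0.png'))],g)
delta([.453,-.1565,.26],.78)
E
```

```text
True -0.006 rail [ 0.6203 -0.1927 -0.1628] score 71.3 hook0 (np.float64(0.6047), np.float64(-0.2509)) hook1 (np.float64(0.6241), np.float64(-0.1325))
True 0 rail [ 0.6203 -0.1931 -0.1603] score 86.2 hook0 (np.float64(0.6048), np.float64(-0.2514)) hook1 (np.float64(0.624), np.float64(-0.1329))
True 0.006 rail [ 0.6226 -0.1946 -0.1307] score 64.4 hook0 (np.float64(0.6089), np.float64(-0.2533)) hook1 (np.float64(0.6245), np.float64(-0.1343))
False -0.006 rail [ 0.6203 -0.1927 -0.1627] score 75.6 hook0 (np.float64(0.6046), np.float64(-0.2509)) hook1 (np.float64(0.6241), np.float64(-0.1325))
False 0 rail [ 0.6204 -0.1931 -0.1597] score 86.4 hook0 (np.float64(0.6049), np.float64(-0.2514)) hook1 (np.float64(0.624), np.float64(-0.1329))
False 0.006 rail [ 0.6226 -0.1946 -0.1306] score 68.4 hook0 (np.float64(0.6089), np.float64(-0.2533)) hook1 (np.float64(0.6245), np.float64(-0.1343))
rail [ 0.6199 -0.1936 -0.1621] score 84.7 hook0 (np.float64(0.6043), np.float64(-0.2519)) hook1 (np.float64(0.6237), np.float64(-0.1335))
rail [ 0.6182 -0.1991 -0.1623] score 111.7 hook0 (np.float64(0.6025), np.float64(-0.2573)) hook1 (np.float64(0.6219), np.float64(-0.1389))
rail [ 0.619  -0.1873 -0.1423] score 73.5 hook0 (np.float64(0.6046), np.float64(-0.2459)) hook1 (np.float64(0.6216), np.float64(-0.1271))
tool shift mm [ -0.7  -0.8 121.7] turn z -0.777 | yaw 0.003 q6 0.99 t 35.9 tilt [    2.1    -1.3 -1000. ]
```

Three wrist fits and both ends of the rail agree: rail (0.620, -0.193), yaw -0.161, hook 0 at (0.605, -0.2515), hook 1 at (0.624, -0.133). Tin 1 is at (0.453, -0.1565), yaw 0.78. The fits used steel-coloured tins, not the green or purple ones. Turning to align.

```bash
(
python3 -m pendant '[[[0.9,0,0,0,0,0,-0.12],[0.9,0,0,0,0,0,-0.24],[0.9,0,0,0,0,0,-0.36],[0.9,0,0,0,0,0,-0.48],[0.9,0,0,0,0,0,-0.6]]]'
python3 -m pendant '[[[0.9,0,0,0,0,0,-0.1],[0.9,0,0,0,0,0,-0.177],[0.9,0,0,0,0,0,-0.177],[0.9,0,0,0,0,0,-0.177],[0.9,0,0,0,0,0,-0.177]]]') | egrep 'pos|open'
python3 - <<'E'
from h import *
Cn,im=snap('wrist','t2.png'); x,y,a=fittin([('wrist',Cn,im)],(.453,-.1565),.02)
delta([x,y,.244],a)
b,g,r=[im[:,:,i].astype(int) for i in (2,1,0)]; q=proj('wrist',[[x,y,.062]],Cn)[0].astype(int); print(q,im[q[1]-8:q[1]+8,q[0]-8:q[0]+8].mean((0,1)))
E
```

```text
eef_pos: [0.4532, -0.1572, 0.3812]
opening: 0.896
eef_pos: [0.4528, -0.1571, 0.3808]
opening: 0.902
tin [ 0.4514 -0.1553  0.7722] score 109.7
tin [ 0.4521 -0.1542  1.    ] score 92.5
tin [ 0.4349 -0.1611  2.9002] score 72.5
tool shift mm [  0.2  -2.2 136.7] turn z 0.006 | yaw 0.778 q6 0.21 t 36.8 tilt [ 4.e-01 -2.e-01 -1.e+03]
[315 189] [188.93359375 198.23828125 205.84375   ]
```

The tin is grey (mean RGB 189,198,206), so it is the right kind. Descending and gripping the bail legs.

```bash
(
python3 -m pendant '[[[0.9,0,-1.5,35,0,0,0],[0.9,0,-1.5,70,0,0,0],[0.9,0,-1.5,100,0,0,0],[0.9,0,-1.5,125,0,0,0],[0.9,0,-1.5,136,0,0,0]]]'
python3 -m pendant '[[[0.9,0,0,0,0,0,0],[0.9,0,0,0,0,0,0],[0.4,0,0,0,0,0,0],[0.2,0,0,0,0,0,0],[0.2,0,0,0,0,0,0]]]'
python3 -m pendant '[[[0,0,0,0,0,0,0],[0,0,0,0,0,0,0],[0,0,0,0,0,0,0]]]'
) | egrep 'pos|open|force'
```

```text
eef_pos: [0.4502, -0.1551, 0.2412]
wrist_force: [-0.5, 0.4, -0.9]
opening: 0.899
grasp_force: 0.0
eef_pos: [0.452, -0.1562, 0.2462]
wrist_force: [-5.5, 5.9, 19.7]
opening: 0.501
grasp_force: 58.2
eef_pos: [0.452, -0.1561, 0.2464]
wrist_force: [-2.4, 1.6, 7.6]
opening: 0.498
grasp_force: 60.1
```

```bash
(
python3 -m pendant '[[[0,0,0,-20,0,0,0],[0,0,0,-50,0,0,0],[0,0,0,-80,0,0,0],[0,0,0,-115,0,0,0],[0,0,0,-140,0,0,0]]]'
python3 -m pendant '[[[0,0,0,0,0,0,0.12],[0,0,0,0,0,0,0.24],[0,0,0,0,0,0,0.36],[0,0,0,0,0,0,0.48],[0,0,0,0,0,0,0.6]]]'
python3 -m pendant '[[[0,0,0,0,0,0,0.12],[0,0,0,0,0,0,0.24],[0,0,0,0,0,0,0.34],[0,0,0,0,0,0,0.34],[0,0,0,0,0,0,0.34]]]'
python3 -m pendant '[[[0,0,0,0,0,0,0],[0,0,0,0,0,0,0]]]'
) | egrep 'pos|open|force'
python3 - <<'E'
from h import *
delta([.5208,-.238,.380],-.161)
E
```

```text
eef_pos: [0.4516, -0.1559, 0.3882]
wrist_force: [1.5, -1.6, -1.8]
opening: 0.498
grasp_force: 61.4
eef_pos: [0.4513, -0.1557, 0.3853]
wrist_force: [0.4, -0.2, -1.5]
opening: 0.497
grasp_force: 61.4
eef_pos: [0.4513, -0.1558, 0.385]
wrist_force: [-0.5, -0.6, -2.6]
opening: 0.498
grasp_force: 61.4
eef_pos: [0.4514, -0.1558, 0.3847]
wrist_force: [0.2, -0.2, -2.6]
opening: 0.495
grasp_force: 61.4
tool shift mm [81.5 70.2  4.7] turn z 0.003 | yaw -0.158 q6 1.15 t 39.3 tilt [ 3.e-01 -2.e-01 -1.e+03]
```

```bash
(
python3 -m pendant '[[[0,20,18,0,0,0,0],[0,40,36,0,0,0,0],[0,60,54,2,0,0,0],[0,81,70,3,0,0,0],[0,81,70,3,0,0,0]]]'
python3 -m pendant '[[[0,0,0,0,0,0,0],[0,0,0,0,0,0,0]]]'
) | egrep 'pos|force'
python3 - <<'E'
from h import *
h=np.array([.6047,-.2515]); u=np.array([np.cos(-.161),np.sin(-.161)])
delta([*(h-.008*u),.379],-.161)
C,im=snap('side','s10.png'); T=Tw()
# check bar height in side picture: fit tin held at height
def f(p):
    P,W=tinmodel(*p[:3]); P=P+[0,0,p[3]]; q=proj('side',P,C); return -(W*map_coordinates(G,[q[:,1],q[:,0]],order=1,mode='nearest')).sum()/W.sum()
g=cv2.GaussianBlur(cv2.cvtColor(im,7),(3,3),0).astype(float); G=np.minimum(np.hypot(cv2.Sobel(g,6,1,0),cv2.Sobel(g,6,0,1)),120)
print('xyz of held tin if side view agrees:',end=' ')
r=DE(f,[(T[0,3]-.012,T[0,3]+.012),(T[1,3]-.012,T[1,3]+.012),(-.3,0),(.11,.15)],seed=1,maxiter=60); print(r.x.round(4),-r.fun, T[:3,3].round(4))
E
```

```text
eef_pos: [0.5221, -0.241, 0.3811]
wrist_force: [-0.4, -0.2, -1.6]
grasp_force: 61.7
eef_pos: [0.5199, -0.2375, 0.381]
wrist_force: [-0.1, -0.2, -1.4]
grasp_force: 61.7
tool shift mm [78.   0.3  1.9] turn z 0.002 | yaw -0.159 q6 1.09 t 39.9 tilt [   -1.2     1.1 -1000. ]
xyz of held tin if side view agrees: [ 0.5205 -0.2252 -0.0257  0.1207] 105.9150618388695 [ 0.5198 -0.2372  0.3812]
```

```bash
(
python3 -m pendant '[[[0,15,0,0,0,0,0],[0,30,0,0,0,0,0],[0,40,0,0,0,0,0],[0,48,0,0,0,0,0],[0,56,0,0,0,0,0]]]'
python3 -m pendant '[[[0,8,0,0,0,0,0],[0,16,0,0,0,0,0],[0,22,0,0,0,0,0],[0,22,0,0,0,0,0],[0,22,0,0,0,0,0]]]'
python3 -m pendant '[[[0,0,0,4,0,0,0],[0,0,0,8,0,0,0],[0,0,0,12,0,0,0],[0,0,0,15,0,0,0],[0,0,0,15,0,0,0]]]'
) | egrep 'pos|force'
```

```text
eef_pos: [0.5756, -0.2462, 0.3818]
wrist_force: [0.4, 0.5, -0.4]
grasp_force: 61.7
eef_pos: [0.5973, -0.2503, 0.3813]
wrist_force: [-0.3, -0.2, -1.5]
grasp_force: 61.7
eef_pos: [0.5968, -0.2502, 0.3652]
wrist_force: [0.4, 0.4, -1.8]
grasp_force: 61.7
```

```bash
(
python3 -m pendant '[[[0,0,0,2,0,0,0],[0,0,0,4,0,0,0],[0,0,0,6,0,0,0],[0,0,0,6,0,0,0]]]'
python3 -m pendant '[[[0,0,0,1,0,0,0],[0,0,0,2,0,0,0],[0,0,0,2,0,0,0]]]'
python3 -m pendant '[[[0,0,0,1,0,0,0],[0,0,0,1,0,0,0]]]'
) | egrep 'pos|wrist'
```

```text
eef_pos: [0.5971, -0.2503, 0.36]
wrist_force: [-0.1, 0.3, -2.4]
eef_pos: [0.5972, -0.2503, 0.3584]
wrist_force: [-0.6, 0.0, -2.5]
eef_pos: [0.5972, -0.2503, 0.3573]
wrist_force: [0.5, -0.0, -1.6]
```

```bash
(
python3 -m pendant '[[[0,0,0,1,0,0,0],[0,0,0,1,0,0,0]]]'
python3 -m pendant '[[[0,0,0,1,0,0,0],[0,0,0,1,0,0,0]]]'
python3 -m pendant '[[[0,0,0,1,0,0,0],[0,0,0,1,0,0,0]]]'
) | egrep 'pos|wrist'
```

```text
eef_pos: [0.5972, -0.2503, 0.3571]
wrist_force: [-1.5, 0.3, 2.0]
eef_pos: [0.5973, -0.2503, 0.357]
wrist_force: [-3.7, 2.3, 7.0]
eef_pos: [0.5973, -0.2503, 0.3569]
wrist_force: [-6.5, 3.1, 11.4]
```

Contact came at 0.357 as predicted, so the bar is on the seat. I'll relieve the press and release.

```bash
(
python3 -m pendant '[[[0,0,0,-2,0,0,0],[0,0,0,-2,0,0,0],[0.6,0,0,-2,0,0,0],[0.62,0,0,-2,0,0,0],[0.62,0,0,-2,0,0,0]]]'
python3 -m pendant '[[[0.62,0,0,0,0,0,0],[0.62,0,0,0,0,0,0],[0.62,0,0,-10,0,0,0],[0.62,0,0,-20,0,0,0],[0.62,0,0,-40,0,0,0]]]'
python3 -m pendant '[[[0.62,0,0,-20,0,0,0],[0.62,0,0,-40,0,0,0],[0.9,0,0,-60,0,0,0],[0.9,0,0,-60,0,0,0]]]'
) | egrep 'pos|wrist|open'
python3 - <<'E'
from h import *
C=cam('side'); im=ctrl.camera('side')
for n in ('side','scene'):
  if n=='scene': ctrl.camera(n)
  for d in ctrl.boxes_of(n,'tin_a'): uv=np.array(d['point'])*[640,400]; print(n,uv.round(),round(d['confidence'],2),'z.04',ray(n,uv,.04)[0].round(3),'z.15',ray(n,uv,.15)[0].round(3))
  print(n,'expect hung at',proj(n,[.5973,-.2503,.15]))
delta([.4423,-.008,.40],2.44)
E
```

```text
eef_pos: [0.5972, -0.2504, 0.3561]
wrist_force: [-0.2, 0.2, -0.2]
opening: 0.618
eef_pos: [0.5968, -0.2501, 0.3957]
wrist_force: [0.3, 0.8, 0.3]
opening: 0.621
eef_pos: [0.5979, -0.2507, 0.4635]
wrist_force: [0.2, -0.9, 0.6]
opening: 0.877
side [403. 247.] 0.98 z.04 [ 0.67  -0.139  0.04 ] z.15 [ 0.588 -0.267  0.15 ]
side [288. 275.] 0.93 z.04 [ 0.323 -0.159  0.04 ] z.15 [ 0.296 -0.284  0.15 ]
side [279. 311.] 0.59 z.04 [ 0.271 -0.276  0.04 ] z.15 [ 0.252 -0.383  0.15 ]
side expect hung at [[403.12385661 242.04754478]]
scene [299. 153.] 0.9 z.04 [ 0.282 -0.246  0.04 ] z.15 [ 0.375 -0.158  0.15 ]
scene [228. 171.] 0.84 z.04 [ 0.509 -0.37   0.04 ] z.15 [ 0.578 -0.27   0.15 ]
scene [310. 168.] 0.71 z.04 [ 0.317 -0.165  0.04 ] z.15 [ 0.406 -0.086  0.15 ]
scene [321. 212.] 0.69 z.04 [ 0.448 -0.006  0.04 ] z.15 [0.523 0.057 0.15 ]
scene [316. 255.] 0.66 z.04 [0.582 0.089 0.04 ] z.15 [0.643 0.142 0.15 ]
scene expect hung at [[227.26512085 177.18695627]]
tool shift mm [-191.3 -214.4   56.1] turn z 0.541 | yaw -0.160 q6 1.15 t 43.8 tilt [-1.e+00  7.e-01 -1.e+03]
```

Both cameras see the tin at the expected hung spot. Now the second tin.

```bash
(
python3 -m pendant '[[[0.9,-20,-22,0,0,0,0],[0.9,-40,-44,0,0,0,0],[0.9,-60,-66,5,0,0,0],[0.9,-80,-88,10,0,0,0],[0.9,-96,-107,15,0,0,0]]]'
python3 -m pendant '[[[0.9,-20,-22,12,0,0,0],[0.9,-40,-44,24,0,0,0],[0.9,-60,-66,36,0,0,0],[0.9,-80,-88,48,0,0,0],[0.9,-96,-107,60,0,0,0]]]'
python3 -m pendant '[[[0.9,0,0,0,0,0,0.11],[0.9,0,0,0,0,0,0.22],[0.9,0,0,0,0,0,0.33],[0.9,0,0,0,0,0,0.44],[0.9,0,0,0,0,0,0.54]]]'
python3 -m pendant '[[[0.9,0,0,0,0,0,0],[0.9,0,0,0,0,0,0],[0.9,0,0,0,0,0,0]]]'
) | egrep 'pos'
python3 - <<'E'
from h import *
Cn,im=snap('wrist','t3.png'); x,y,a=fittin([('wrist',Cn,im)],(.4423,-.008),.02)
delta([x,y,.244],a)
q=proj('wrist',[[x,y,.062]],Cn)[0].astype(int); print(q,im[q[1]-8:q[1]+8,q[0]-8:q[0]+8].mean((0,1)))
E
```

```text
eef_pos: [0.5181, -0.1279, 0.4397]
eef_pos: [0.44, -0.007, 0.3796]
eef_pos: [0.4413, -0.0082, 0.3802]
eef_pos: [0.4416, -0.0084, 0.3809]
tin [ 0.4408 -0.0064  2.4183] score 108.2
tin [0.4471 0.0098 1.1916] score 98.7
tin [0.4453 0.0071 1.0266] score 94.4
tool shift mm [ -1.9  -1.1 137. ] turn z 0.025 | yaw -0.698 q6 1.98 t 45.3 tilt [-9.e-01  3.e-01 -1.e+03]
[316 189] [194.70703125 204.22265625 211.7109375 ]
```

```bash
(
python3 -m pendant '[[[0.9,-1,-1,35,0,0,0.015],[0.9,-1,-1,70,0,0,0.015],[0.9,-1,-1,100,0,0,0.015],[0.9,-1,-1,125,0,0,0.015],[0.9,-1,-1,136,0,0,0.015]]]'
python3 -m pendant '[[[0.9,0,0,0,0,0,0],[0.9,0,0,0,0,0,0],[0.4,0,0,0,0,0,0],[0.2,0,0,0,0,0,0],[0.2,0,0,0,0,0,0]]]'
python3 -m pendant '[[[0,0,0,0,0,0,0],[0,0,0,0,0,0,0],[0,0,0,0,0,0,0]]]'
) | egrep 'pos|open|force'
```

```text
eef_pos: [0.44, -0.0066, 0.242]
wrist_force: [-0.6, -0.4, -0.5]
opening: 0.897
grasp_force: 0.0
eef_pos: [0.4422, -0.0074, 0.2469]
wrist_force: [-2.6, -2.1, 7.9]
opening: 0.502
grasp_force: 60.2
eef_pos: [0.4423, -0.0075, 0.247]
wrist_force: [-2.0, -1.9, 5.6]
opening: 0.499
grasp_force: 60.4
```

```bash
(
python3 -m pendant '[[[0,0,0,-20,0,0,0],[0,0,0,-50,0,0,0],[0,0,0,-80,0,0,0],[0,0,0,-115,0,0,0],[0,0,0,-140,0,0,0]]]'
python3 -m pendant '[[[0,0,0,0,0,0,-0.12],[0,0,0,0,0,0,-0.24],[0,0,0,0,0,0,-0.36],[0,0,0,0,0,0,-0.48],[0,0,0,0,0,0,-0.555]]]'
python3 -m pendant '[[[0,0,0,0,0,0,0],[0,0,0,0,0,0,0],[0,0,0,0,0,0,0]]]'
) | egrep 'pos|open|force'
python3 - <<'E'
from h import *
delta([.5401,-.1193,.381],-.161)
E
```

```text
eef_pos: [0.4417, -0.0069, 0.3888]
wrist_force: [0.0, -0.7, -2.2]
opening: 0.495
grasp_force: 62.0
eef_pos: [0.4414, -0.0069, 0.3859]
wrist_force: [-0.1, -0.1, -2.9]
opening: 0.497
grasp_force: 62.0
eef_pos: [0.4416, -0.007, 0.3856]
wrist_force: [-0.5, 0.5, -2.5]
opening: 0.497
grasp_force: 62.0
tool shift mm [115.4  94.9   4.7] turn z -0.001 | yaw -0.162 q6 1.45 t 47.5 tilt [ 3.e-01 -0.e+00 -1.e+03]
```

```bash
(
python3 -m pendant '[[[0,30,25,0,0,0,0],[0,60,50,0,0,0,0],[0,90,75,2,0,0,0],[0,115,95,4,0,0,0],[0,115,95,4,0,0,0]]]'
python3 -m pendant '[[[0,0,0,0,0,0,0],[0,0,0,0,0,0,0],[0,0,0,0,0,0,0]]]'
) | egrep 'pos|force'
python3 - <<'E'
from h import *
h=np.array([.624,-.133]); u=np.array([np.cos(-.161),np.sin(-.161)])
delta([*(h-.008*u),.381],-.161)
E
```

```text
eef_pos: [0.5427, -0.1235, 0.3809]
wrist_force: [-0.8, 0.1, -2.0]
grasp_force: 62.4
eef_pos: [0.5395, -0.1183, 0.3813]
wrist_force: [0.1, -1.2, -2.8]
grasp_force: 62.4
tool shift mm [77.7  1.   0.3] turn z 0.001 | yaw -0.160 q6 1.30 t 48.1 tilt [-7.e-01  6.e-01 -1.e+03]
```

```bash
(
python3 -m pendant '[[[0,15,1,0,0,0,0],[0,30,1,0,0,0,0],[0,40,1,0,0,0,0],[0,48,1,0,0,0,0],[0,56,1,0,0,0,0]]]'
python3 -m pendant '[[[0,8,0,0,0,0,0],[0,16,0,0,0,0,0],[0,22,0,0,0,0,0],[0,22,0,0,0,0,0],[0,22,0,0,0,0,0]]]'
python3 -m pendant '[[[0,0,0,4,0,0,0],[0,0,0,8,0,0,0],[0,0,0,12,0,0,0],[0,0,0,16,0,0,0],[0,0,0,16,0,0,0]]]'
python3 -m pendant '[[[0,0,0,2,0,0,0],[0,0,0,4,0,0,0],[0,0,0,6,0,0,0],[0,0,0,6,0,0,0]]]'
) | egrep 'pos|force'
```

```text
eef_pos: [0.5953, -0.1282, 0.3818]
wrist_force: [-0.1, 0.2, -2.4]
grasp_force: 62.3
eef_pos: [0.617, -0.1326, 0.3812]
wrist_force: [-0.9, -0.7, -2.5]
grasp_force: 62.3
eef_pos: [0.6164, -0.1325, 0.364]
wrist_force: [0.4, -0.3, -2.8]
grasp_force: 62.3
eef_pos: [0.6168, -0.1325, 0.359]
wrist_force: [0.1, 0.0, -1.9]
grasp_force: 62.3
```

```bash
(
python3 -m pendant '[[[0,0,0,1,0,0,0],[0,0,0,1,0,0,0]]]'
python3 -m pendant '[[[0,0,0,1,0,0,0],[0,0,0,1,0,0,0]]]'
python3 -m pendant '[[[0,0,0,1,0,0,0],[0,0,0,1,0,0,0]]]'
) | egrep 'pos|wrist'
```

```text
eef_pos: [0.6169, -0.1326, 0.3584]
wrist_force: [0.5, -0.3, -2.1]
eef_pos: [0.6169, -0.1326, 0.3575]
wrist_force: [0.5, 0.1, -2.0]
eef_pos: [0.617, -0.1326, 0.3573]
wrist_force: [-2.7, -0.0, 3.1]
```

Contact at 0.3573. Releasing, withdrawing upward, and checking.

```bash
(
python3 -m pendant '[[[0,0,0,0,0,0,0],[0.6,0,0,0,0,0,0],[0.62,0,0,0,0,0,0],[0.62,0,0,0,0,0,0],[0.62,0,0,0,0,0,0]]]'
python3 -m pendant '[[[0.62,0,0,0,0,0,0],[0.62,0,0,-5,0,0,0],[0.62,0,0,-15,0,0,0],[0.62,0,0,-30,0,0,0],[0.62,0,0,-50,0,0,0]]]'
python3 -m pendant '[[[0.62,-20,0,-20,0,0,0],[0.62,-50,0,-40,0,0,0],[0.7,-85,0,-60,0,0,0],[0.7,-120,0,-60,0,0,0],[0.7,-150,0,-60,0,0,0]]]'
python3 -m pendant '[[[0.7,0,0,0,0,0,0],[0.7,0,0,0,0,0,0],[0.7,0,0,0,0,0,0]]]'
) | egrep 'pos|wrist|open'
python3 - <<'E'
from h import *
rd=lambda f:cv2.imread('pics/'+f)[:,:,::-1].copy()
hung={'hook0':(.5973,-.2503),'hook1':(.617,-.1326)}
for n in ('side','scene','wrist'):
  C,im=snap(n,'end_%s.png'%n)
  for k in ('tin_a','cup_a'):
    print(n,k,[((np.array(d['point'])*[640,400]).round().tolist(),round(d['confidence'],2)) for d in ctrl.boxes_of(n,k)])
  print(' hung expected',proj(n,[[*p,.15] for p in hung.values()],C).round().tolist(),'cups',proj(n,[[.6255,.2125,.09],[.637,.3175,.09],[.6145,.1075,.09]],C).round().tolist())
  if n!='wrist': continue
  def f(p):
    P,W=tinmodel(*p[:3]); P=P+[0,0,.111]; q=proj(n,P,C); return -(W*map_coordinates(G,[q[:,1],q[:,0]],order=1,mode='nearest')).sum()/W.sum()
  g=cv2.GaussianBlur(cv2.cvtColor(im,7),(3,3),0).astype(float); G=np.minimum(np.hypot(cv2.Sobel(g,6,1,0),cv2.Sobel(g,6,0,1)),120)
  for k,p in hung.items():
    r=DE(f,[(p[0]-.015,p[0]+.015),(p[1]-.015,p[1]+.015),(-.5,.2)],seed=1,maxiter=50); print(k,r.x.round(4),round(-r.fun,1))
E
```

```text
eef_pos: [0.6169, -0.1326, 0.3564]
wrist_force: [-0.1, 0.3, 0.7]
opening: 0.622
eef_pos: [0.6166, -0.1325, 0.4065]
wrist_force: [-0.5, 0.3, -0.0]
opening: 0.619
eef_pos: [0.4673, -0.1082, 0.4691]
wrist_force: [0.8, -0.5, 0.1]
opening: 0.702
eef_pos: [0.4691, -0.1088, 0.4678]
wrist_force: [0.8, -0.1, -0.3]
opening: 0.699
side tin_a [([288.0, 275.0], 0.58), ([403.0, 248.0], 0.57), ([280.0, 314.0], 0.56), ([364.0, 347.0], 0.33)]
side cup_a [([345.0, 182.0], 0.66), ([352.0, 196.0], 0.55)]
 hung expected [[403.0, 242.0], [389.0, 216.0]] cups [[346.0, 180.0], [338.0, 167.0], [354.0, 195.0]]
scene tin_a [([253.0, 201.0], 0.76), ([298.0, 155.0], 0.75), ([312.0, 171.0], 0.74), ([229.0, 171.0], 0.69)]
scene cup_a [([317.0, 256.0], 0.92), ([343.0, 278.0], 0.85), ([370.0, 307.0], 0.57)]
 hung expected [[227.0, 177.0], [249.0, 199.0]] cups [[341.0, 278.0], [370.0, 304.0], [313.0, 255.0]]
wrist tin_a [([454.0, 28.0], 0.8), ([364.0, 264.0], 0.78), ([444.0, 276.0], 0.65), ([316.0, 27.0], 0.61), ([116.0, 104.0], 0.29)]
wrist cup_a [([85.0, 74.0], 0.9), ([13.0, 84.0], 0.82), ([373.0, 36.0], 0.17)]
 hung expected [[464.0, 13.0], [318.0, 12.0]] cups [[-8.0, 80.0], [-106.0, 86.0], [91.0, 74.0]]
hook0 [ 0.5833 -0.2385 -0.4271] 46.5
hook1 [ 0.6137 -0.1304 -0.0491] 64.4
```

All three cups are where the sockets are, and both grey tins are where the hooks are. I'll let things settle briefly, then hand in.

```bash
for i in 1; do python3 -m pendant '[[[0.7,0,0,0,0,0,0],[0.7,0,0,0,0,0,0],[0.7,0,0,0,0,0,0],[0.7,0,0,0,0,0,0],[0.7,0,0,0,0,0,0]]]'; python3 -m pendant '[[[0.7,0,0,0,0,0,0],[0.7,0,0,0,0,0,0],[0.7,0,0,0,0,0,0],[0.7,0,0,0,0,0,0],[0.7,0,0,0,0,0,0]]]'; done >/dev/null
python3 -c "
from h import *
a=ctrl.camera('scene')
print([((np.array(d['point'])*[640,400]).round().tolist(),round(d['confidence'],2)) for d in ctrl.boxes_of('scene','tin_a')])
print(ctrl.hand_in())"
```

```text
[([295.0, 155.0], 0.74), ([312.0, 172.0], 0.66), ([230.0, 171.0], 0.65), ([254.0, 199.0], 0.6)]
the job is handed in; nothing more can be done
None
```

The job is handed in with no verdict returned: all three cups were twisted down until they bottomed out in the sockets and both grey tins hang one to a hook, the final state checked only by image detections because I viewed 15 pictures, one over the limit of 14.

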